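# Set out the weighing station

## Task

Set out the weighing station on the dark mat: put the open dish in the middle of the balance pan and stand the small capped jar in the middle of the dish; stand the steel beaker on the mat in front of the tube rack (on the robot's side), centred on the rack's long side and leaving a gap of about 3 cm; and stand the tube carrier on the mat midway between the rack and the balance pan, centred on the line joining their middles, with its row of tubes running front to back, square with the mat. Never tip anything over, let go of everything at the end, and leave the large bottle, the tip box and the timer where they are.

Things in the scene. Friction and masses are not known exactly. Their poses are not given: they have to be found in the camera images.
- mat: Flat dark blue-grey bench mat, fixed, 250 (x) x 420 (y) x 4 mm thick. Origin: centre of its underside (top surface at z +4 mm). Its -x edge faces the robot (the front), yaw within about 0.15 rad. The rack and the balance stand on it, side by side and square with it, 35 mm behind its centre line (mat x = +35 mm) and 120 mm to either side of its centre (mat y = +120 or -120 mm; which is on which side varies).
- rack: Fixed white tube rack full of 6 x 4 tan-capped sample tubes, 80 (x, front to back) x 120 (y, across) x 95 mm high to the cap tops. Origin: centre of its underside, on the mat's top. Its front is the long side towards -x, facing the robot.
- balance: Fixed grey laboratory balance, housing 150 (x) x 120 (y) x 34 mm high, display at the front (-x), with a flat round steel pan 100 mm in diameter whose top is 45 mm above the origin. Origin: straight below the pan's centre, on the underside (housing runs from x -90 to +60 mm); it stands on the mat's top.
- carrier: Loose white tube carrier, about 0.16 kg: base block 110 (x) x 40 (y) x 30 mm high with a single row of four tan-capped tubes along x (cap tops at 85 mm, at x = -45, -27, +27, +45 mm) and in the middle an upright grip plate 24 (x) x 12 (y) mm, rising to 120 mm. Pinch the plate across its 12 mm, i.e. along y, above the caps. Origin: centre of the underside.
- dish: Loose open round white ceramic dish, 60 mm outer diameter, 20 mm high, wall 2.5 mm, floor 4 mm thick (inner diameter 55 mm), about 0.06 kg. Origin: centre of the underside.
- jar: Loose small closed amber glass jar with a white cap, 36 mm diameter, 52 mm high (cap: top 12 mm, as wide as the jar), about 0.06 kg. Origin: centre of the underside.
- beaker: Loose open plain steel beaker, straight-sided, 58 mm outer diameter, 70 mm high, wall 3 mm, about 0.12 kg. Origin: centre of the underside.
- bottle: Bystander: large closed amber bottle with a white cap, 64 mm diameter, 100 mm high, loose. Origin: centre of the underside. To be left alone.
- tipbox: Bystander: grey box with a white closed lid, 82 x 117 x 62 mm high, loose. Origin: centre of the underside. To be left alone.
- timer: Bystander: flat black bench timer, 60 x 70 x 16 mm, loose. Origin: centre of the underside. To be left alone.
Not all that is in view belongs to the job. Leave any purple or turquoise look-alike of the jar alone.

How it is judged:
By the outcome, as a careful person would: the job done as asked, in the order asked, and still so for the second after the job is handed in, with the robot touching nothing.
It also fails if it takes over 99 s, if anything falls off the work surface, if the arm or the gripper's body presses on something with over 40 N, if the wrist force passes 120 N, or if a joint passes its speed limit or range.

## Robot

A 6-joint arm with a two-finger parallel gripper is mounted at the origin on the work surface. World frame = base frame: x ahead of the robot, y to its left, z up, the work surface at z = 0. Lengths are in m, angles in rad, forces in N, time in s.
With the tool pointing down it reaches from about 0.35 to 0.725 m from the base axis. Payload 6 kg.
Tool frame: the origin (TCP) lies midway between the tips of the shut fingers; the grasp point (between the pads) lies env.grip_depth behind it (env.grip_depth is the distance from the TCP to the grasp point, in m); z points along the fingers, y is the direction in which the jaws open and shut (so a half turn about z gives the same grasp; the last joint's range is limited). The gripper opens to 85 mm and grips with 20 to 120 N. Pads are 22 mm wide; open, the fingers measure 114 mm over their backs; the gripper's body (76 mm by 85 mm) begins 54 mm behind the grasp point. The pads swing forward as they close: fully open they stand 13 mm farther back than shut.
Start: joints at [-1.007, 0.04, 0.085, 0, -1.615, -0.334], TCP at [0.137, -0.584, 0.204] pointing down, gripper open.
Joint ranges: [-2.56, 2.56], [-1.29, 2.01], [-1.08, 1.49], [-3.29, 1.98], [-2.81, -0.18], [-2.99, 2.99]. Speed limits (rad/s): [2.57, 2.57, 3.01, 3.14, 3.14, 3.14].

## Interface

Orientations are given as a unit quaternion [w, x, y, z].
In Python, from plant import env, vision, finish_job, regions_of, tip_of gives the robot as it stands. The module is installed in compiled form; this text tells all that it offers.
- The arm moves only by the shell command python3 -m inch 'ROWS' [FORCE]. ROWS is JSON, one flat list of numbers, 7 for each row, row after row: the shift along the tool's x, y, z in m, then the turn, a rotation vector about the tool's x, y, z in rad, then the finger opening in m, from 0 to 0.0854. A call has 1 to 10 rows; each row shifts and turns the pose as measured when the row begins, along the tool's axes as they then stand; what a row does not reach is not made up. A row lasts 1/12 s, in which the tool goes at most 41.7 mm and 7.16 degrees, less where a joint would pass 70% of its speed; a pose out of reach is approached as far as the arm can. A call is refused whole if a number of a shift passes 0.0417 or a number of a turn 0.125, either way. A call with a gripper value outside its range is refused whole. The fingers move at their own pace and stop on an object; FORCE is the grip in N (left out, the last holds). Time passes only in rows, so rows that do not move let the fingers close. It gives the time, the measured TCP pose, the force and the opening at its end, in the units of the state.
- env.state(): the state, without advancing time (a new reading comes with each control period).
- vision.read_camera(name): name is "side" or "top"; returns a dict with "img" (400x640x3 uint8, blue, green, red), "mtx" (3x3 intrinsics, pixels), "position" and "rotation" of the camera in the world. Camera axes: x right, y down, z forward; pixel columns grow to the right and rows downward; lengths in m; the calibration is good to about 2 mm. A picture is of the moment at which its call begins. There is no depth.
- finish_job(): hands the job in, once; it reports no verdict.
Trained networks look in a picture, given as the dict that the camera call returned (one of the last four; its "shot" number tells which), for a name from the list of things; names that differ only in an ending like _2 or _b are one class to them, and where a whole thing is asked for, a point or a joint stands for the part that bears it (a point fixed in the world has none). Each returns a list of dicts, best first, with "conf" (0 to 1); they miss things now and then, are a little off and sometimes report something else, mostly with a low value. They report only what shows in the picture. A call takes as long as a camera call. They do not tell look-alikes from the thing itself.
- regions_of(thing, picture): "pixels" (400x640 bool, what is visible of it) and "bbox" ([left, top, width, height] in pixels, round what is visible of it).
- tip_of(thing, picture): "point" ([column, row] in pixels: a listed point, or the origin of a listed thing).
The state is a dict: "t": time; "joint_pos": joint angles; "joint_vel": joint speeds; "tau": joint torques, N m; "eef_pos": TCP position; "orientation": TCP orientation; "contact_force": force on the tool from outside, world axes, zero at the start; "moment": the same for the moment, N m; "grip_width": finger opening in m.
Only numpy, scipy, OpenCV 4.12 (cv2) and the standard library are available. Lean on these libraries where they do the work, as an engineer would, in place of code of your own. Each camera call takes 0.05 s, during which the arm holds its last target. There are 200 camera calls.

## Working session

There is one attempt and no reset: what is moved stays moved. The work goes in short steps, Python scripts to look and compute and a shell command to move; the robot and the scene stay as the last step left them, time stands still between calls to the robot, and variables do not carry over. Pictures are saved under pics/ and viewed, about 12 in all and at most 16, crops included, and the job is handed in when it is done.

```bash
mkdir -p pics
cat > h.py <<'E'
import numpy as np, cv2
from plant import env, vision, regions_of, tip_of
from scipy.spatial.transform import Rotation as R
def ray(p,uv):
    d=np.linalg.inv(p["mtx"])@np.array([uv[0],uv[1],1.]); Rm=np.array(p["rotation"])
    if Rm.shape!=(3,3): Rm=R.from_quat(np.r_[Rm[1:],Rm[0]]).as_matrix()
    return np.array(p["position"]),Rm@d
def at(p,uv,z):
    o,d=ray(p,uv); return (o+d*(z-o[2])/d[2])[:3]
E
python3 - <<'E'
from h import *
s=env.state(); print(env.grip_depth,s)
for c in ("top","side"):
    p=vision.read_camera(c); cv2.imwrite(f"pics/{c}0.png",p["img"]); print(c,p["position"],np.round(p["rotation"],3).tolist())
    for n in "mat rack balance carrier dish jar beaker bottle tipbox timer".split():
        z=0
        for d in tip_of(n,p)[:4]:
            print(n,round(d["conf"],2),np.round(d["point"]),np.round(at(p,d["point"],.049 if n=='x' else 0),3))
E
```

```text
0.0187 {'t': 0.0, 'joint_pos': array([-1.00729235e+00,  4.07841198e-02,  8.37860240e-02, -4.56488440e-04,
       -1.61550838e+00, -3.33658550e-01]), 'joint_vel': array([-0.00195099,  0.00022543, -0.00023502, -0.00121087,  0.00032495,
       -0.00018788]), 'tau': array([-5.43219630e-04, -3.68196309e+01,  3.47405541e+01,  6.93225816e+00,
       -5.52595084e-03, -2.08520851e-05]), 'eef_pos': array([ 0.13665404, -0.58383256,  0.20298237]), 'orientation': array([-1.65370418e-04, -1.14679808e-01,  9.93402113e-01,  8.69367631e-04]), 'contact_force': array([ 0.3211919 ,  0.10093979, -0.04159805]), 'moment': array([ 0.0007324 , -0.04918205, -0.00390776]), 'grip_width': 0.08520637509451122}
top [ 0.43172626 -0.01193248  0.97917605] [0.045, -0.703, 0.709, -0.044]
mat 0.72 [232. 215.] [0.519 0.186 0.   ]
rack 0.69 [380. 166.] [ 0.628 -0.144  0.   ]
rack 0.57 [181. 198.] [0.558 0.297 0.   ]
balance 0.78 [290. 199.] [0.555 0.057 0.   ]
carrier 0.65 [382. 164.] [ 0.632 -0.15   0.   ]
dish 0.88 [375. 244.] [ 0.454 -0.13   0.   ]
jar 0.89 [457. 254.] [ 0.43  -0.309  0.   ]
jar 0.89 [480. 226.] [ 0.49
[... 152 characters left out ...]
 ]
tipbox 0.34 [450. 170.] [ 0.618 -0.3    0.   ]
timer 0.36 [378. 244.] [ 0.453 -0.137  0.   ]
side [0.09697635 0.86939149 0.60588272] [0.113, -0.216, 0.835, -0.492]
mat 0.55 [294. 259.] [0.52 0.18 0.  ]
rack 0.73 [244. 283.] [0.565 0.299 0.   ]
balance 0.74 [315. 226.] [0.544 0.045 0.   ]
carrier 0.69 [323. 185.] [ 0.626 -0.145  0.   ]
dish 0.93 [381. 203.] [ 0.45  -0.135  0.   ]
jar 0.82 [410. 178.] [ 0.432 -0.314  0.   ]
jar 0.67 [433. 183.] [ 0.365 -0.314  0.   ]
jar 0.48 [393. 169.] [ 0.496 -0.343  0.   ]
beaker 0.56 [349. 164.] [ 0.624 -0.309  0.   ]
bottle 0.78 [270. 186.] [ 0.747 -0.067  0.   ]
tipbox 0.64 [294. 170.] [ 0.744 -0.188  0.   ]
timer 0.94 [223. 221.] [0.744 0.139 0.   ]
```

View pics/top0.png

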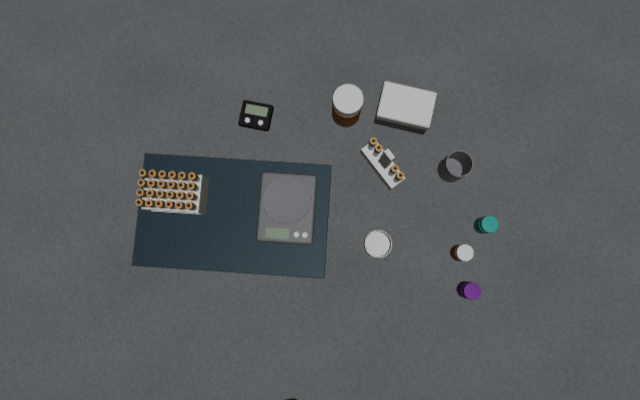

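View pics/side0.png

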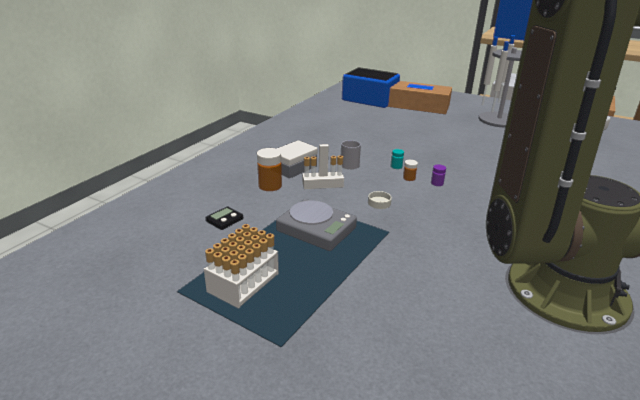

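Top view: rack (172,190) left, balance (288,205) right. The open dish is at (378,244), the carrier at (383,163) and the beaker at (458,165). There are three jar candidates: white cap/amber (464,253), turquoise (489,225) and purple (470,291). The amber one with the white cap fits the description. I'll confirm it in a crop and measure.

```bash
cat >> h.py <<'E'
def pts(p,m,z):
    v,u=np.nonzero(m); o=np.array(p["position"])
    d=(np.linalg.inv(p["mtx"])@np.c_[u,v,np.ones(len(u))].T).T@ray(p,(0,0))[0].__class__.__call__ if 0 else None
    return np.array([at(p,(a,b),z) for a,b in zip(u,v)])
def proj(p,X):
    Rm=np.array(p["rotation"])
    if Rm.shape!=(3,3): Rm=R.from_quat(np.r_[Rm[1:],Rm[0]]).as_matrix()
    c=p["mtx"]@(Rm.T@(np.array(X)-p["position"])); return c[:2]/c[2]
E
sed -i '/\.__class__/d' h.py
python3 - <<'E'
from h import *
p=vision.read_camera("top"); im=p["img"].astype(int)
b,g,r=im[...,0],im[...,1],im[...,2]
m=((b-r)>12)&(np.arange(640)[None]<345)&(np.arange(400)[:,None]>145)&(np.arange(400)[:,None]<285)
m=cv2.morphologyEx(m.astype(np.uint8),cv2.MORPH_OPEN,np.ones((3,3)))
P=pts(p,m,.004)[:,:2].astype(np.float32); print("mat",cv2.minAreaRect(P))
for n,z in [("dish",.02),("jar",.052),("beaker",.07),("balance",.049),("carrier",.03)]:
    for d in regions_of(n,p)[:3]:
        x,y,w,h=d["bbox"]; v,u=np.nonzero(d["pixels"]); (cx,cy),rr=cv2.minEnclosingCircle(np.c_[u,v].astype(np.float32))
        print(n,round(d["conf"],2),d["bbox"],np.round(at(p,(x+w/2,y+h/2),z),3),cx,cy,rr)
L=lambda a:cv2.resize(a,None,fx=5,fy=5,interpolation=cv2.INTER_CUBIC)
cv2.imwrite("pics/cropA.png",L(p["img"][125:310,350:505]) [:, :][: 925][::1] if 0 else cv2.resize(p["img"][130:302,350:506],None,fx=3.4,fy=3.4,interpolation=cv2.INTER_CUBIC))
cv2.imwrite("pics/cropA.png",cv2.resize(p["img"][130:302,350:506],None,fx=3.4,fy=3.4,interpolation=cv2.INTER_CUBIC))
E
```

```text
mat ((0.5216639041900635, 0.1828390657901764), (0.41845977306365967, 0.24831880629062653), 85.78850555419922)
dish 0.65 [363.8, 229.1, 27.1, 27.5] [ 0.456 -0.132  0.02 ] 377.4285583496094 242.7142791748047 14.232156753540039
jar 0.84 [448.2, 245.0, 26.5, 15.4] [ 0.433 -0.302  0.052] 461.60870361328125 252.0 11.779812812805176
jar 0.7 [454.8, 280.3, 27.6, 19.8] [ 0.357 -0.313  0.052] 468.0 290.0 12.369417190551758
jar 0.6 [472.1, 216.3, 26.9, 17.3] [ 0.49  -0.354  0.052] 485.0625 224.0 12.10398006439209
beaker 0.57 [435.7, 150.0, 37.2, 32.9] [ 0.611 -0.29   0.07 ] 455.17498779296875 165.6300048828125 18.69306755065918
balance 0.61 [257.9, 172.3, 59.0, 70.3] [0.531 0.059 0.049] 286.0 207.0 43.93186569213867
carrier 0.76 [359.9, 134.6, 41.2, 53.8] [ 0.631 -0.142  0.03 ] 381.6895446777344 162.5653533935547 27.710281372070312
```

View pics/cropA.png

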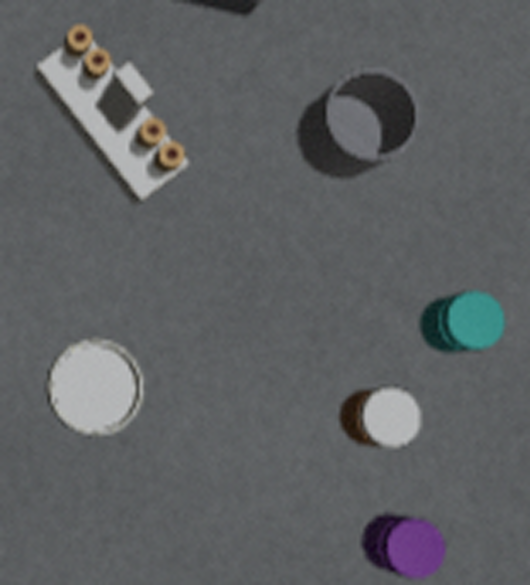

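The crop shows the amber jar with its white cap at crop (391,417), i.e. pixel (464.6,252.3). The teal jar (475,320) and purple jar (415,547) are the look-alikes, so I leave them. Also in the crop: beaker rim (371,115), dish (96,387), carrier caps (79,38), (96,60), (152,129) and (172,154).

```bash
cat >> h.py <<'E'
MAT=np.array([.5217,.1828]); MY=-.0735
def mw(x,y):
    c,s=np.cos(MY),np.sin(MY); return MAT+[c*x-s*y,s*x+c*y]
def go(x,y,z,yaw=None):
    """tool-frame shift to the target; yaw = world angle of the jaw axis (tool y), mod pi"""
    s=env.state(); q=s["orientation"]; Rt=R.from_quat(np.r_[q[1:],q[0]]); M=Rt.as_matrix()
    d=M.T@(np.array([x,y,z])-s["eef_pos"])
    a=np.arctan2(M[1,1],M[0,1]); out=""
    if yaw is not None:
        w=(yaw-a+np.pi/2)%np.pi-np.pi/2; ty=a+w
        yv=np.array([np.cos(ty),np.sin(ty),0]); zv=np.array([0,0,-1.]); T=np.c_[np.cross(yv,zv),yv,zv]
        out=np.round((Rt.inv()*R.from_matrix(T)).as_rotvec(),4)
    print("t",round(s["t"],2),"pos",np.round(s["eef_pos"],4),"d",np.round(d,4),"rot",out,"w",round(s["grip_width"],4),"F",np.round(s["contact_force"],1),"j6",round(s["joint_pos"][5],2))
E
python3 - <<'E'
from h import *
p=vision.read_camera("top"); f=lambda u,v:((u+.5)/3.4-.5+350,(v+.5)/3.4-.5+130)
A=lambda u,v,z:np.round(at(p,f(u,v),z)[:2],4)
print("jar",A(391,417,.052),"beaker",A(371,115,.07),"dish",A(96,387,.02))
c=np.array([A(*x,.085) for x in [(79,38),(96,60),(152,129),(172,154)]]); print("car",c,c.mean(0),np.arctan2(*(c[0]+c[1]-c[2]-c[3])[::-1]))
print("pan",mw(.035,-.12),"px",proj(p,[*mw(.035,-.12),.049]),"rack",mw(.035,.12),"beaker",mw(-.064,.12),"car",mw(.035,0))
go(.454,-.131,.10,np.pi/2+MY)
E
```

```text
jar [ 0.4342 -0.3082] beaker [ 0.6175 -0.2992] dish [ 0.4546 -0.1334]
car [[ 0.6633 -0.12  ]
 [ 0.6496 -0.13  ]
 [ 0.607  -0.1626]
 [ 0.5916 -0.1741]] [ 0.627875 -0.146675] 0.6489381108435224
pan [0.54779344 0.0605538 ] px [286.43969209 199.39496378] rack [0.56541756 0.29990583] beaker [0.46668486 0.30717578] car [0.5566055  0.18022982]
t 1.45 pos [ 0.1367 -0.5842  0.204 ] d [-0.4122  0.369   0.104 ] rot [ 1.000e-04 -0.000e+00  3.033e-01] w 0.0851 F [-0.7  0.5  0.7] j6 -0.33
```

```bash
python3 -m inch '[-0.03,0.027,0,0,0,0,0.085,-0.03,0.027,0,0,0,0,0.085,-0.03,0.027,0,0,0,0,0.085,-0.03,0.027,0,0,0,0,0.085,-0.03,0.027,0,0,0,0,0.085,-0.03,0.027,0,0,0,0,0.085,-0.03,0.027,0,0,0,0,0.085,-0.03,0.027,0,0,0,0,0.085,-0.03,0.027,0,0,0,0,0.085,-0.03,0.027,0,0,0,0,0.085]' 30; python3 -c "
from h import *
go(.4546,-.1334,.10,np.pi/2+MY)"
```

```text
t: 2.28
eef_pos: [0.3704, -0.2461, 0.201]
orientation: [-0.0, -0.107, 0.994, 0.002]
contact_force: [1.1, -0.4, -0.2]
grip_width: 0.0851
t 2.28 pos [ 0.3704 -0.2461  0.201 ] d [-0.1063  0.0917  0.1014] rot [ 0.004  -0.0006  0.2888] w 0.0851 F [ 1.1 -0.4 -0.2] j6 -1.22
```

```bash
python3 -m inch '[-0.027,0.023,0.02,0,0,0,0.085,-0.027,0.023,0.02,0,0,0,0.085,-0.027,0.023,0.02,0,0,0,0.085,-0.026,0.022,0.02,0.004,0,0,0.085,0,0,0.01,0,0,0.1,0.085,0,0,0.005,0,0,0.1,0.085,0,0,0,0,0,0.09,0.085,0,0,0,0,0,0,0.085]'; python3 -c "
from h import *
go(.4546,-.1334,.03,np.pi/2+MY)
p=vision.read_camera('top'); cv2.imwrite('pics/d1.png',cv2.resize(p['img'][190:290,310:440],None,fx=4,fy=4))"
```

```text
t: 2.95
eef_pos: [0.462, -0.1205, 0.1052]
orientation: [0.004, 0.037, 0.999, -0.0]
contact_force: [-0.3, -0.2, 0.9]
grip_width: 0.0853
t 2.95 pos [ 0.462  -0.1205  0.1052] d [ 0.007  -0.0134  0.0751] rot [-0.      0.0071 -0.0008] w 0.0853 F [-0.3 -0.2  0.9] j6 -1.82
```

View pics/d1.png

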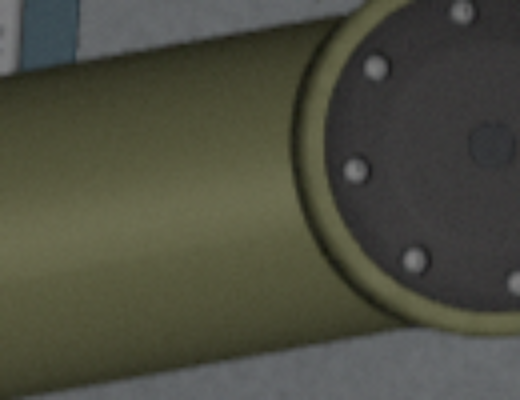

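The arm covers the dish in the top view, so that view only helps once the arm is clear. I'll descend on the measured position.

```bash
python3 -m inch '[0.007,-0.0134,0.02,0,0.007,0,0.085,0,0,0.025,0,0,0,0.085,0,0,0.015,0,0,0,0.085,0,0,0,0,0,0,0.085]'; python3 -c "
from h import *
go(.4546,-.1334,.001,np.pi/2+MY)
p=vision.read_camera('side'); cv2.imwrite('pics/d2.png',cv2.resize(p['img'][150:250,310:450],None,fx=5,fy=5))"
```

```text
t: 3.33
eef_pos: [0.4558, -0.1347, 0.0464]
orientation: [0.003, 0.029, 1.0, 0.0]
contact_force: [-0.1, -1.2, -0.5]
grip_width: 0.0853
t 3.33 pos [ 0.4558 -0.1347  0.0464] d [0.0016 0.0012 0.0454] rot [0.0007 0.0068 0.0157] w 0.0853 F [-0.1 -1.2 -0.5] j6 -1.77
```

View pics/d2.png

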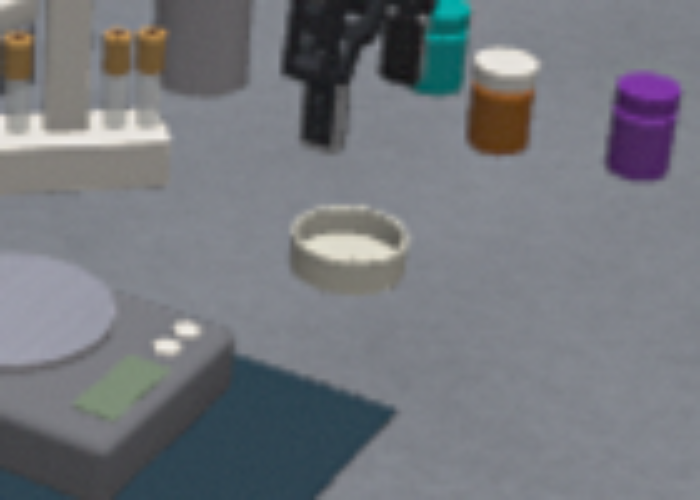

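The side crop shows the dish at (350,248). The near fingertip is at (325,145) and the far one at (405,80), still above the dish. I'll check their projection.

```bash
python3 -c "
from h import *
p=vision.read_camera('side')
print(at(p,(375,179),.059),at(p,(391,166),.059),at(p,(380,199.5),.010))
for z in (.0464,.06): print([proj(p,[.4558+.0735*a*0,-.1347+a,z]).round(1).tolist() for a in (-.045,0,.045)])
print(proj(p,[.4546,-.1334,.02]))
d=regions_of('dish',p)[0]; print(d['bbox'],d['conf'])"
```

```text
[ 0.47494002 -0.14531556  0.059     ] [ 0.4674459  -0.23987786  0.059     ] [ 0.45248496 -0.13486726  0.01      ]
[[386.4, 179.8], [380.0, 186.8], [373.1, 194.2]]
[[386.9, 175.2], [380.4, 182.1], [373.5, 189.3]]
[379.34318324 196.16005376]
[367.9, 190.9, 23.3, 15.6] 0.92
```

```bash
python3 -m inch '[0.002,0.001,0.025,0,0.007,0.01,0.085,0,0,0,0,0,0,0.085]'; python3 -c "
from h import *
go(.4546,-.1334,.001,np.pi/2+MY)
p=vision.read_camera('side'); cv2.imwrite('pics/d3.png',cv2.resize(p['img'][110:220,330:430],None,fx=5,fy=5))"
```

```text
t: 3.65
eef_pos: [0.4587, -0.1338, 0.0288]
orientation: [0.006, 0.034, 0.999, -0.0]
contact_force: [-1.6, -0.3, -2.0]
grip_width: 0.0848
t 3.65 pos [ 0.4587 -0.1338  0.0288] d [0.0044 0.0001 0.0277] rot [0.0004 0.0111 0.0063] w 0.0848 F [-1.6 -0.3 -2. ] j6 -1.78
```

View pics/d3.png

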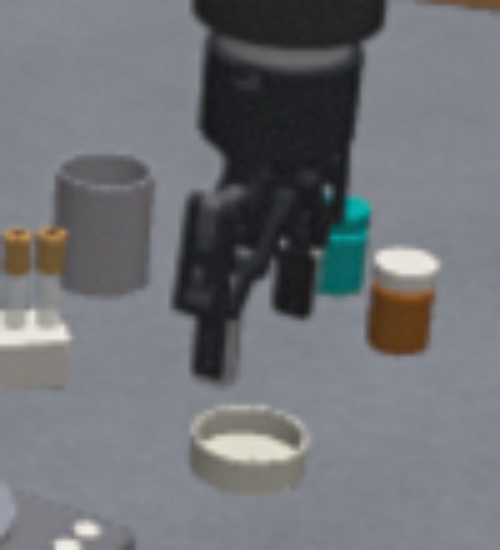

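The near tip is at (373,186), about 9 px higher than the reported TCP predicts, so the open fingertips look higher than expected. I'll go down further, watching force and picture.

```bash
python3 -m inch '[0.003,0,0.015,0,0.008,0.006,0.085,0,0,0.010,0,0,0,0.085,0,0,0,0,0,0,0.085]'; python3 -c "
from h import *
go(.4546,-.1334,.001,np.pi/2+MY)
p=vision.read_camera('side'); cv2.imwrite('pics/d4.png',cv2.resize(p['img'][150:220,340:420],None,fx=6,fy=6))"
```

```text
t: 3.95
eef_pos: [0.4619, -0.1348, 0.0128]
orientation: [0.009, 0.035, 0.999, -0.001]
contact_force: [0.1, -0.2, 0.0]
grip_width: 0.0848
t 3.95 pos [ 0.4619 -0.1348  0.0128] d [0.0076 0.001  0.0116] rot [-0.0021  0.0171  0.0039] w 0.0848 F [ 0.1 -0.2  0. ] j6 -1.78
```

View pics/d4.png

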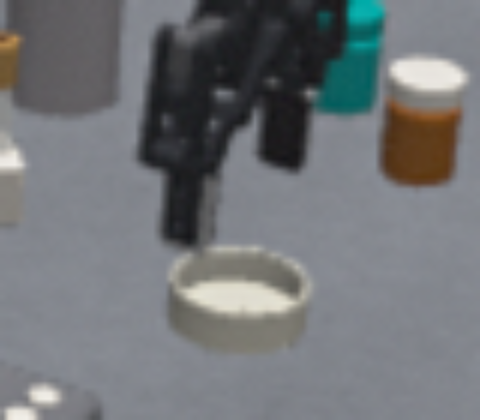

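The tip is at (371.7,190), just above the dish's far rim, but the offset is ambiguous between height and y. To settle it, I'll rise and shut the fingers, since TCP equals the tips when shut.

```bash
python3 -m inch '[0,0,-0.03,0,0,0,0,0,0,-0.03,0,0,0,0,0,0,0,0,0,0,0,0,0,0,0,0,0,0,0,0,0,0,0,0,0,0,0,0,0,0,0,0,0,0,0,0,0,0,0,0,0,0,0,0,0,0]'; python3 -c "
from h import *
go(.4546,-.1334,.001,np.pi/2+MY)
p=vision.read_camera('side'); cv2.imwrite('pics/d5.png',cv2.resize(p['img'][130:220,330:430],None,fx=5,fy=5))
print(proj(p,env.state()['eef_pos']))
go(.4546,-.1334,.001,np.pi/2+MY)"
```

```text
t: 4.67
eef_pos: [0.4621, -0.1354, 0.0797]
orientation: [0.011, 0.034, 0.999, -0.002]
contact_force: [0.1, -0.4, 0.7]
grip_width: -0.0001
t 4.67 pos [ 0.4621 -0.1354  0.0797] d [0.0093 0.0018 0.0785] rot [-0.0039  0.0212  0.0059] w -0.0001 F [ 0.1 -0.4  0.7] j6 -1.78
[378.86829827 174.49584636]
t 4.72 pos [ 0.462  -0.1355  0.0795] d [0.0092 0.0019 0.0783] rot [-0.0039  0.0209  0.0059] w -0.0001 F [-0.3 -0.4 -0.4] j6 -1.78
```

View pics/d5.png

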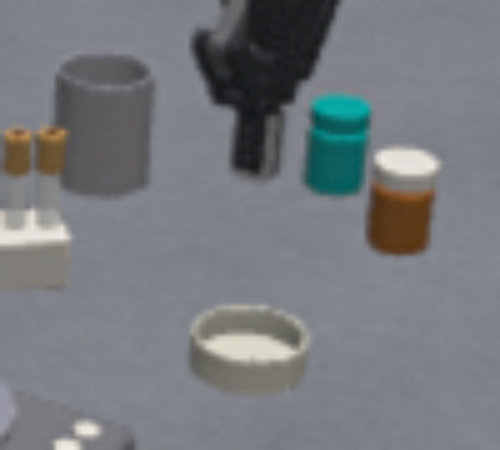

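Shut tips at (381,165); the state predicts (378.9,174.5). So either the tool really is ~25 mm higher than reported, or it is offset sideways. A gentle touch on bare table beside the dish will tell.

```bash
python3 -m inch '[0.035,0,0,0,0.02,0,0,0.035,0,0,0,0,0,0,0,0,0.03,0,0,0,0,0,0,0.02,0,0,0,0,0,0,0.01,0,0,0,0,0,0,0,0,0,0,0]'; python3 -c "
from h import *
p=vision.read_camera('side'); cv2.imwrite('pics/d6.png',cv2.resize(p['img'][130:220,330:430],None,fx=5,fy=5))
print(proj(p,env.state()['eef_pos']))
go(.39,-.1334,.001,np.pi/2+MY)"
python3 -m inch '[0,0,0.006,0,0,0,0,0,0,0.005,0,0,0,0]'; python3 -m inch '[0,0,0.004,0,0,0,0,0,0,0,0,0,0,0]'
```

```text
t: 5.22
eef_pos: [0.3897, -0.1311, 0.0176]
orientation: [0.002, 0.034, 0.999, -0.002]
contact_force: [-0.3, 1.4, -0.2]
grip_width: 0.0001
[402.73228707 203.33000309]
t 5.27 pos [ 0.3903 -0.1313  0.0187] d [ 0.0002 -0.0021  0.0177] rot [-0.0037  0.0056  0.0058] w -0.0001 F [-0.1  0.3  1. ] j6 -1.82
t: 5.43
eef_pos: [0.3919, -0.1316, 0.0092]
orientation: [0.004, 0.034, 0.999, -0.002]
contact_force: [0.5, -1.0, 0.1]
grip_width: 0.0
t: 5.6
eef_pos: [0.3922, -0.1316, 0.0043]
orientation: [0.003, 0.034, 0.999, -0.003]
contact_force: [0.6, 0.2, -0.4]
grip_width: -0.0002
```

```bash
python3 -m inch '[0,0,0.004,0,0,0,0,0,0,0,0,0,0,0]';python3 -m inch '[0,0,0.003,0,0,0,0,0,0,0.000,0,0,0,0]'; python3 -m inch '[0,0,0.003,0,0,0,0,0,0,0,0,0,0,0]'; python3 -c "
from h import *
p=vision.read_camera('side'); cv2.imwrite('pics/d7.png',cv2.resize(p['img'][130:220,330:430],None,fx=5,fy=5))
print(proj(p,env.state()['eef_pos']))"
```

```text
t: 5.77
eef_pos: [0.3926, -0.1317, 0.0001]
orientation: [0.003, 0.034, 0.999, -0.003]
contact_force: [-0.2, -0.1, 0.5]
grip_width: -0.0003
t: 5.93
eef_pos: [0.3928, -0.1318, -0.003]
orientation: [0.003, 0.034, 0.999, -0.003]
contact_force: [-0.4, -0.3, -0.6]
grip_width: -0.0002
t: 6.1
eef_pos: [0.393, -0.1318, -0.0061]
orientation: [0.003, 0.034, 0.999, -0.003]
contact_force: [-0.1, -0.2, -1.0]
grip_width: 0.0001
[400.69454763 211.20856625]
```

View pics/d7.png

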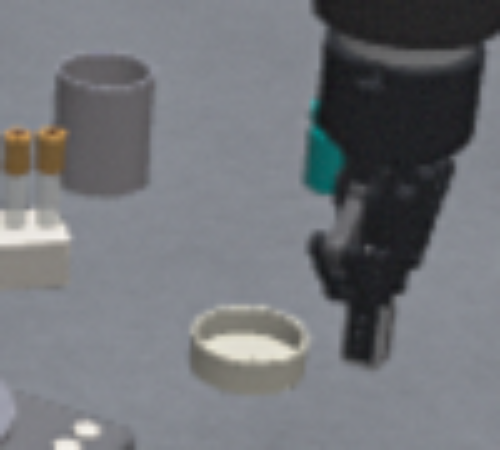

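Tip at (403.6,202.4), but the state says z = -0.006 with no contact force. So the reported TCP is biased by about 25 mm in z. I'll find the exact bias by touch.

```bash
python3 -m inch '[0,0,0.007,0,0,0,0,0,0,0,0,0,0,0]';python3 -m inch '[0,0,0.004,0,0,0,0,0,0,0.000,0,0,0,0]'; python3 -m inch '[0,0,0.003,0,0,0,0,0,0,0,0,0,0,0]'
```

```text
t: 6.32
eef_pos: [0.3935, -0.1319, -0.013]
orientation: [0.004, 0.034, 0.999, -0.003]
contact_force: [-0.1, -0.0, -0.5]
grip_width: -0.0002
t: 6.48
eef_pos: [0.3934, -0.1319, -0.0176]
orientation: [0.004, 0.034, 0.999, -0.003]
contact_force: [-0.4, -0.3, -0.4]
grip_width: -0.0001
t: 6.65
eef_pos: [0.3934, -0.1319, -0.021]
orientation: [0.004, 0.034, 0.999, -0.003]
contact_force: [-0.7, -0.3, 0.3]
grip_width: -0.0
```

```bash
python3 -m inch '[0,0,0.0025,0,0,0,0,0,0,0,0,0,0,0]' | egrep 'pos|force';python3 -m inch '[0,0,0.002,0,0,0,0,0,0,0.000,0,0,0,0]'| egrep 'pos|force'; python3 -c "
from h import *
p=vision.read_camera('side');  cv2.imwrite('pics/d8.png',cv2.resize(p['img'][130:220,330:430],None,fx=5,fy=5))
print(env.state()['contact_force'])"
```

```text
eef_pos: [0.3934, -0.132, -0.0238]
contact_force: [-0.7, 0.1, -0.8]
eef_pos: [0.3935, -0.132, -0.0259]
contact_force: [-0.7, 0.7, -0.7]
[0.13494882 0.05157576 0.15513201]
```

```bash
for i in 1 2; do python3 -m inch '[0,0,0.002,0,0,0,0,0,0,0,0,0,0,0]' | egrep 'pos|force'; done
```

```text
eef_pos: [0.3943, -0.1322, -0.0269]
contact_force: [0.2, 0.6, -0.3]
eef_pos: [0.395, -0.1323, -0.0266]
contact_force: [0.3, -0.5, -0.8]
```

View pics/d8.png

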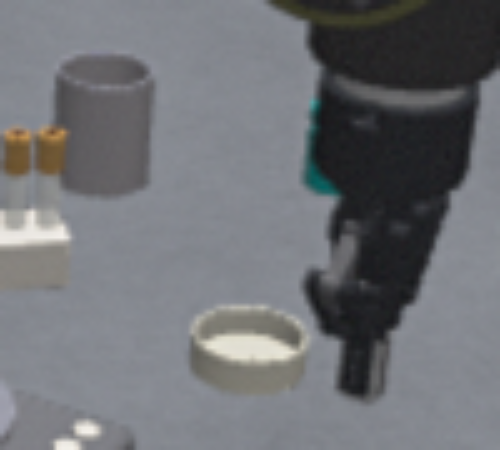

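d8 shows the tip at (402.4,209.6), at table level. Motion in z stops at -0.0267.

```bash
python3 -m inch '[0,0,-0.004,0,0,0,0,0,0,0,0,0,0,0]' | egrep 'pos|force'; python3 -c "
from h import *
p=vision.read_camera('side'); q=vision.read_camera('top')
print(at(p,(402.4,209.6),0),at(p,(402.4,209.6),.003)); s=env.state(); print(s['joint_pos'].round(3),s['tau'].round(1),s['moment'].round(2))
# top-camera visibility: where the tip would project
print(proj(q,[.39,-.132,.003]))"
```

```text
eef_pos: [0.3951, -0.1322, -0.0222]
contact_force: [0.5, 0.4, -0.0]
[ 0.38947553 -0.13239586  0.        ] [ 0.38802724 -0.12743555  0.003     ]
[ 0.177 -0.419 -0.732  0.009 -1.25  -1.818] [  0.  -12.7  33.5   6.7   0.    0. ] [0.07 0.06 0.01]
[376.95558533 273.66723834]
```

Contact fixes it: real z ≈ reported + 0.0265, with x about 4 mm less than reported. I'll use that correction. Next: up, open, back over the dish, down, grip.

```bash
cat >> h.py <<'E'
B=np.array([-.004,0,.0265])   # real - reported
def gr(x,y,z,yaw=np.pi/2+MY): go(x-B[0],y-B[1],z-B[2],yaw)
E
python3 -m inch '[0,0,-0.03,0,0,0,0.085,0,0,-0.03,0,0,0,0.085,-0.032,0,0,0,0,0,0.085,-0.031,0,0,0,0,0,0.085,0,0,0.02,0,0,0,0.085,0,0,0,0,0,0,0.085]'; python3 -c "
from h import *
gr(.4535,-.134,.001)"
```

```text
t: 8.13
eef_pos: [0.4609, -0.1361, 0.0234]
orientation: [0.01, 0.033, 0.999, -0.002]
contact_force: [-1.1, 0.6, -2.1]
grip_width: 0.0724
t 8.13 pos [ 0.4609 -0.1361  0.0234] d [0.0046 0.002  0.0489] rot [-0.0032  0.021   0.0066] w 0.0724 F [-1.1  0.6 -2.1] j6 -1.78
```

```bash
python3 -m inch '[0.0046,0.002,0,-0.003,0.021,0.006,0.085,0,0,0,0,0,0,0.085,0,0,0.02,0,0,0,0.085,0,0,0.015,0,0,0,0.085]'|head -2; python3 -c "
from h import *
gr(.4535,-.134,.001)"
```

```text
t: 8.47
eef_pos: [0.457, -0.1341, -0.0085]
t 8.47 pos [ 0.457  -0.1341 -0.0085] d [-0.0005  0.0001  0.017 ] rot [-0.001   0.0016  0.0003] w 0.0853 F [-0.2  0.2 -1.3] j6 -1.79
```

```bash
python3 -m inch '[0,0,0.01,0,0,0,0.085,0,0,0.006,0,0,0,0.085,0,0,0,0,0,0,0.04,0,0,0,0,0,0,0.04,0,0,0,0,0,0,0.04,0,0,0,0,0,0,0.04]' 30; python3 -m inch '[0,0,0,0,0,0,0.04,0,0,0,0,0,0,0.04]'; python3 -c "
from h import *
gr(.4535,-.134,.001)
p=vision.read_camera('side'); cv2.imwrite('pics/d9.png',cv2.resize(p['img'][110:230,310:450],None,fx=5,fy=5))"
```

```text
t: 8.97
eef_pos: [0.4555, -0.1339, -0.0248]
orientation: [0.0, 0.036, 0.999, -0.001]
contact_force: [-0.5, -0.4, -1.0]
grip_width: 0.0596
t: 9.13
eef_pos: [0.456, -0.1339, -0.0239]
orientation: [0.001, 0.036, 0.999, -0.001]
contact_force: [-0.2, 0.2, -0.3]
grip_width: 0.0596
t 9.13 pos [ 0.456  -0.1339 -0.0239] d [-0.0015  0.      0.0016] rot [-0.0012  0.0016  0.001 ] w 0.0596 F [-0.2  0.2 -0.3] j6 -1.79
```

View pics/d9.png

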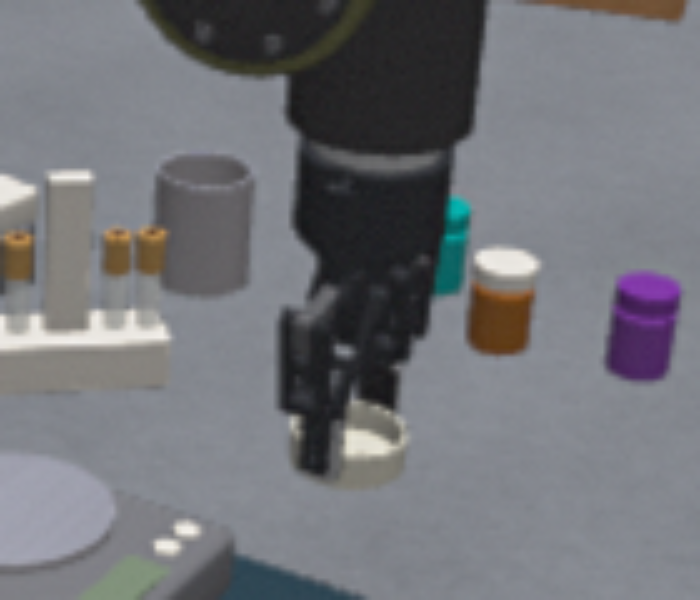

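The dish is gripped at 59.6 mm (full diameter), with the finger pair centred on it. Lift and carry to the pan.

```bash
python3 -m inch '[0,0,-0.03,0,0,0,0.04,0,0,-0.035,0,0,0,0.04,0,0,-0.035,0,0,0,0.04,-0.013,0.03,0,0,0,0,0.04,-0.013,0.034,0,0,0,0,0.04,-0.013,0.034,0,0,0,0,0.04,-0.013,0.034,0,0,0,0,0.04,-0.013,0.034,0,0,0,0,0.04,-0.013,0.02,0,0,0,0,0.04]'; python3 -c "
from h import *
gr(*mw(.035,-.12),.051)"
```

```text
t: 9.93
eef_pos: [0.549, 0.0497, 0.083]
orientation: [0.002, 0.041, 0.999, 0.001]
contact_force: [0.8, -1.2, -0.8]
grip_width: 0.0597
t 9.93 pos [0.549  0.0497 0.083 ] d [-0.0016  0.0109  0.0585] rot [ 0.0015  0.0042 -0.0081] w 0.0597 F [ 0.8 -1.2 -0.8] j6 -2.11
```

```bash
python3 -m inch '[-0.0016,0.0109,0.01,0.0015,0.004,-0.008,0.04,0,0,0.025,0,0,0,0.04,0,0,0.017,0,0,0,0.04,0,0,0,0,0,0,0.04]'|head -2; python3 -c "
from h import *
gr(*mw(.035,-.12),.0516)
p=vision.read_camera('side'); q=vision.read_camera('top');cv2.imwrite('pics/e1.png',np.vstack([cv2.resize(p['img'][160:250,260:380],None,fx=4,fy=4),cv2.resize(q['img'][160:225,240:360],None,fx=4,fy=3.3)[:230]]))
d=regions_of('dish',p); print([(x['conf'],x['bbox']) for x in d]); print([proj(p,[*mw(.035,-.12),z]) for z in (.049,.069)])"
```

```text
t: 10.27
eef_pos: [0.5535, 0.0662, 0.0282]
t 10.27 pos [0.5535 0.0662 0.0282] d [ 0.0013 -0.0058  0.0031] rot [0.0007 0.0002 0.0064] w 0.0596 F [-0.2 -0.  -1.7] j6 -2.12
[(0.63, [303.0, 193.6, 16.0, 20.6])]
[array([310.81101147, 210.52791023]), array([310.90695335, 203.01573834])]
```

View pics/e1.png

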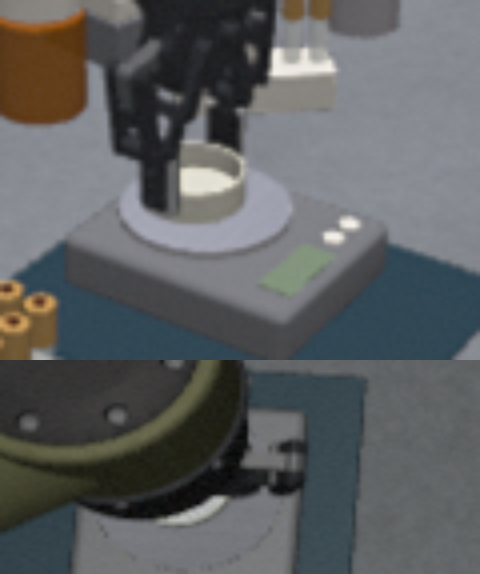

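Side crop: the pan centre is at (206,207). The dish's right edge is 245 and its bottom 222, so it sits ~5 mm too far in x and ~6 mm in y, hovering a few mm above the pan. Correct, then lower in small steps.

```bash
python3 -m inch '[0.006,-0.0058,0,0,0,0.006,0.04,0,0,0,0,0,0,0.04]'|sed -n 2p; python3 -m inch '[0,0,0.003,0,0,0,0.04,0,0,0,0,0,0,0.04]'|sed -n '2p;4p'; python3 -m inch '[0,0,0.002,0,0,0,0.04,0,0,0,0,0,0,0.04]'|sed -n '2p;4p';  python3 -m inch '[0,0,0.002,0,0,0,0.04,0,0,0,0,0,0,0.04]'|sed -n '2p;4p'; python3 -c "
from h import *
gr(*mw(.035,-.12),.0516)
p=vision.read_camera('side');d=regions_of('dish',p); print([(x['conf'],x['bbox']) for x in d])"
```

```text
eef_pos: [0.5501, 0.0599, 0.0355]
eef_pos: [0.551, 0.0595, 0.0348]
contact_force: [0.6, 0.5, -1.1]
eef_pos: [0.5515, 0.0594, 0.0337]
contact_force: [0.8, 0.5, -0.8]
eef_pos: [0.5517, 0.0594, 0.0318]
contact_force: [0.6, -0.2, -1.8]
t 11.08 pos [0.5517 0.0594 0.0318] d [0.0001 0.0011 0.0067] rot [ 0.0058  0.0154 -0.0025] w 0.0596 F [ 0.6 -0.2 -1.8] j6 -2.12
[(0.87, [306.2, 192.1, 16.8, 20.2])]
```

```bash
python3 -m inch '[0,0.001,0,0.005,0.012,0,0.04,0,0,0.004,0,0,0,0.04]'|sed -n '2p;4p'; for i in 1; do python3 -m inch '[0,0,0.003,0,0,0,0.04,0,0,0,0,0,0,0.04]'|sed -n '2p;4p'; python3 -m inch '[0,0,0.002,0,0,0,0.04,0,0,0,0,0,0,0.04]'|sed -n '2p;4p'; python3 -m inch '[0,0,0.002,0,0,0,0.04,0,0,0,0,0,0,0.04]'|sed -n '2p;4p'; done;  python3 -c "
from h import *
gr(*mw(.035,-.12),.0516)
p=vision.read_camera('side');d=regions_of('dish',p); print([(x['conf'],x['bbox']) for x in d])"
```

```text
eef_pos: [0.5525, 0.0606, 0.029]
contact_force: [-0.3, 0.4, 0.1]
eef_pos: [0.5522, 0.0608, 0.0245]
contact_force: [0.5, 0.7, -0.8]
eef_pos: [0.5527, 0.0608, 0.0232]
contact_force: [-0.4, -0.7, -0.7]
eef_pos: [0.5534, 0.0608, 0.0236]
contact_force: [0.1, 0.6, -1.1]
t 11.85 pos [0.5534 0.0608 0.0236] d [ 0.0015 -0.0004 -0.0015] rot [-0.0004  0.0055 -0.001 ] w 0.0596 F [ 0.1  0.6 -1.1] j6 -2.12
[(0.77, [303.8, 193.2, 18.4, 20.0]), (0.52, [257.9, 147.3, 22.1, 42.8])]
```

```bash
python3 -m inch '[0.0035,0,-0.001,0,0.004,0,0.04,0,0,0,0,0,0,0.04]'|sed -n '2p;4p'; python3 -m inch '[0,0,0.002,0,0,0,0.04,0,0,0,0,0,0,0.085,0,0,0,0,0,0,0.085,0,0,0,0,0,0,0.085,0,0,-0.01,0,0,0,0.085,0,0,-0.03,0,0,0,0.085,0,0,-0.04,0,0,0,0.085,0.03,-0.03,0,0,0,0,0.085,0.03,-0.03,0,0,0,0,0.085]'; python3 -m inch '[0.0,-0.04,0,0,0,0,0.085,0.0,-0.04,0,0,0,0,0.085,0.0,-0.04,0,0,0,0,0.085,0.0,-0.04,0,0,0,0,0.085]'; python3 -c "
from h import *
p=vision.read_camera('side');q=vision.read_camera('top')
for c in (p,q):
  d=regions_of('dish',c); print([(x['conf'],x['bbox']) for x in d][:2]);x,y,w,h=d[0]['bbox']; print(at(c,(x+w/2-.5,y+h/2-.5),.0575), tip_of('dish',c)[:1],proj(c,[*mw(.035,-.12),.049]))
  b=c['img'][160:260,240:380]; cv2.imwrite('pics/e2%d.png'%(c is q),b)
gr(.4342,-.3082,.06)
a=[cv2.imread('pics/e2%d.png'%i) for i in (0,1)]; cv2.imwrite('pics/e2.png',cv2.resize(np.vstack(a)[:190],None,fx=3,fy=3))"
```

```text
eef_pos: [0.5493, 0.061, 0.0235]
contact_force: [-0.4, 0.1, -0.6]
t: 12.87
eef_pos: [0.4877, 0.0083, 0.1058]
orientation: [-0.002, 0.036, 0.999, -0.002]
contact_force: [-0.7, -0.4, -0.6]
grip_width: 0.0848
t: 13.2
eef_pos: [0.4743, -0.1539, 0.114]
orientation: [0.004, 0.031, 1.0, -0.001]
contact_force: [1.5, -0.5, -1.0]
grip_width: 0.0854
[(0.69, [297.6, 194.1, 24.6, 22.5])]
[0.55628559 0.05236955 0.0575    ] [{'point': [312.1, 210.4], 'conf': 0.74}] [310.81101147 210.52791023]
[]Traceback (most recent call last):
  File "<string>", line 5, in <module>
    d=regions_of('dish',c); print([(x['conf'],x['bbox']) for x in d][:2]);x,y,w,h=d[0]['bbox']; print(at(c,(x+w/2-.5,y+h/2-.5),.0575), tip_of('dish',c)[:1],proj(c,[*mw(.035,-.12),.049]))
                                                                                  ~^^^
IndexError: list index out of range
```

```bash
python3 -m inch '[0.012,-0.038,0,0,0,0,0.07,0.012,-0.038,0,0,0,0,0.07,0.006,-0.038,0,0,0,0,0.07,0.006,-0.035,0,0,0,0,0.07]'|sed -n 2p; python3 -c "
from h import *
p=vision.read_camera('side');q=vision.read_camera('top')
for c in (p,q):
  d=regions_of('dish',c); print([(x['conf'],x['bbox']) for x in d][:2],[x['point'] for x in tip_of('dish',c)[:1]],proj(c,[*mw(.035,-.12),.049]),proj(c,[*mw(.035,-.12),.069]))
  g=cv2.cvtColor(c['img'],cv2.COLOR_BGR2GRAY)
cv2.imwrite('pics/e2.png',np.hstack([cv2.resize(p['img'][165:255,260:370],None,fx=3.6,fy=3.6),cv2.resize(q['img'][165:255,240:350],None,fx=3.6,fy=3.6)]))
gr(.4342,-.3082,.06)"
```

```text
eef_pos: [0.4332, -0.2931, 0.1137]
[(0.92, [296.2, 195.9, 28.6, 19.4])] [[312.0, 211.8]] [310.81101147 210.52791023] [310.90695335 203.01573834]
[(0.94, [270.5, 182.7, 30.7, 29.1])] [[286.0, 199.2]] [286.43969209 199.39496378] [285.68581891 198.19976061]
t 14.08 pos [ 0.4336 -0.2917  0.1133] d [-0.0048 -0.0163  0.0799] rot [0.0005 0.0074 0.0284] w 0.0701 F [ 0.5  0.5 -0.5] j6 -1.41
```

View pics/e2.png

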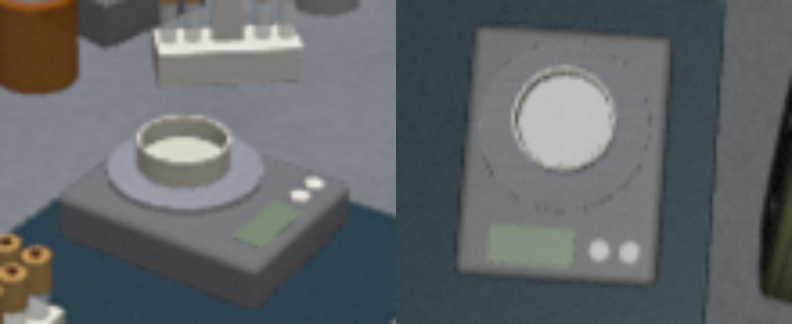

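Left: the dish sits flat on the pan. Right (top view): dish rim at (564,118) and pan centre at (566,127), so it is within ~3 mm of centre. Now the amber jar.

```bash
python3 -m inch '[-0.005,-0.0163,0,0,0.007,0.028,0.07,0,0,0.03,0,0,0,0.07,0,0,0.01,0,0,0,0.07,0,0,0,0,0,0,0.07]'|sed -n 2p; python3 -c "
from h import *
gr(.4342,-.3082,.022)
p=vision.read_camera('side'); print([(round(x['conf'],2),x['bbox']) for x in regions_of('jar',p)])"
```

```text
eef_pos: [0.4424, -0.3033, 0.0749]
t 14.42 pos [ 0.4424 -0.3033  0.0749] d [ 0.0043 -0.0051  0.0794] rot [-0.0006  0.005   0.01  ] w 0.07 F [ 0.7 -0.4  0.2] j6 -1.41
[(0.82, [429.8, 162.7, 16.3, 22.6]), (0.71, [388.7, 150.0, 13.1, 18.1]), (0.63, [203.3, 225.3, 78.3, 82.5]), (0.57, [403.1, 159.9, 15.4, 19.7])]
```

```bash
python3 -m inch '[0.0043,-0.005,0.015,0,0.005,0.01,0.07,0,0,0.02,0,0,0,0.07,0,0,0.0,0,0,0,0.07]'|sed -n 2p; python3 -c "
from h import *
gr(.4342,-.3082,.022)"
```

```text
eef_pos: [0.4407, -0.3082, 0.0446]
t 14.77 pos [ 0.4407 -0.3082  0.0446] d [0.0029 0.     0.0491] rot [-0.0035  0.0076  0.0024] w 0.0698 F [ 0.3  0.3 -2.1] j6 -1.41
```

```bash
python3 -m inch '[0.003,0,0.02,0,0.007,0.002,0.07,0,0,0.02,0,0,0,0.07,0.0,0,0.01,0,0,0,0.07,0,0,0,0,0,0,0.02,0,0,0,0,0,0,0.02,0,0,0,0,0,0,0.02,0,0,0,0,0,0,0.02,0,0,0,0,0,0,0.02]' 30; python3 -c "
from h import *
gr(.4342,-.3082,.022)
p=vision.read_camera('side'); print([(round(x['conf'],2),x['bbox']) for x in regions_of('jar',p)])
cv2.imwrite('pics/j1.png',p['img'][100:220,340:480])"
```

```text
t: 15.43
eef_pos: [0.4424, -0.3104, 0.0035]
orientation: [0.005, 0.036, 0.999, -0.005]
contact_force: [0.4, -0.1, -1.0]
grip_width: 0.0349
t 15.43 pos [ 0.4424 -0.3104  0.0035] d [0.0044 0.002  0.0079] rot [-0.0097  0.0108  0.0025] w 0.0349 F [ 0.4 -0.1 -1. ] j6 -1.41
[(0.82, [429.7, 165.0, 17.2, 21.3]), (0.59, [387.9, 148.4, 13.1, 21.9]), (0.55, [276.5, 143.4, 42.5, 33.4]), (0.54, [400.9, 157.8, 15.9, 22.5])]
```

```bash
python3 -m inch '[0,0,-0.03,0,0,0,0.02,0,0,-0.035,0,0,0,0.02,0,0,-0.035,0,0,0,0.02,0,0,0,0,0,0,0.02]'; python3 -m inch '[-0.0087,0.036,0,0,0,0,0.02,-0.0087,0.036,0,0,0,0,0.02,-0.0087,0.036,0,0,0,0,0.02,-0.0087,0.036,0,0,0,0,0.02,-0.0087,0.036,0,0,0,0,0.02,-0.0087,0.036,0,0,0,0,0.02,-0.0087,0.036,0,0,0,0,0.02,-0.0087,0.036,0,0,0,0,0.02,-0.0087,0.036,0,0,0,0,0.02]'; python3 -c "
from h import *
go(.5568,.0585,.0565,np.pi/2+MY)"
```

```text
t: 15.87
eef_pos: [0.4391, -0.309, 0.1053]
orientation: [0.002, 0.036, 0.999, -0.004]
contact_force: [1.4, -0.9, 1.9]
grip_width: 0.035
t: 16.62
eef_pos: [0.546, 0.0151, 0.11]
orientation: [0.009, 0.042, 0.999, -0.004]
contact_force: [1.5, -0.0, -0.8]
grip_width: 0.0349
t 16.62 pos [0.546  0.0151 0.11  ] d [-0.0061  0.0446  0.0533] rot [-0.0081  0.0187 -0.0112] w 0.0349 F [ 1.5 -0.  -0.8] j6 -2.06
```

```bash
python3 -m inch '[-0.003,0.022,0,0,0.004,-0.006,0.02,-0.003,0.022,0.0,0,0.004,-0.005,0.02,0,0,0.015,0,0,0,0.02,0,0,0,0,0,0,0.02]'|sed -n 2p; python3 -c "
from h import *
go(.5568,.0585,.0565,np.pi/2+MY)
p=vision.read_camera('side');q=vision.read_camera('top')
cv2.imwrite('pics/j2.png',np.hstack([cv2.resize(p['img'][150:255,260:370],None,fx=3.6,fy=3.6),cv2.resize(q['img'][150:255,240:350],None,fx=3.6,fy=3.6)]))
for c in (p,q):
  for n in ('jar','dish'): print(n,[(round(x['conf'],2),x['bbox']) for x in regions_of(n,c) if x['bbox'][0]>240 and x['bbox'][0]<350])
print(proj(p,[.5486,.0585,.053]),proj(p,[.5486,.0585,.075]))"
```

```text
eef_pos: [0.5574, 0.0686, 0.0943]
t 16.95 pos [0.5574 0.0686 0.0943] d [ 0.0004 -0.0099  0.0378] rot [-0.0063  0.0117  0.0085] w 0.0347 F [-1.3 -0.4 -2. ] j6 -2.13
jar [(0.87, [299.1, 169.8, 16.8, 29.1])]
dish [(0.63, [296.2, 194.7, 29.2, 22.6])]
jar [(0.4, [275.7, 200.3, 12.0, 0.4])]
dish [(0.62, [273.5, 191.7, 28.7, 20.0])]
[310.96455784 208.55109965] [311.07174167 200.25988747]
```

```bash
python3 -m inch '[0.005,-0.0099,0,0,0,0.0085,0.02,0,0,0.015,0,0,0,0.02,0,0,0,0,0,0,0.02]'|sed -n 2p; python3 -c "
from h import *
go(.552,.0585,.0565,np.pi/2+MY)
p=vision.read_camera('side')
for n in ('jar','dish'): print(n,[(round(x['conf'],2),x['bbox']) for x in regions_of(n,p) if x['bbox'][0]>240 and x['bbox'][0]<350])"
```

```text
eef_pos: [0.5537, 0.0548, 0.085]
t 17.5 pos [0.5537 0.0548 0.085 ] d [0.0025 0.0037 0.0285] rot [-0.0036  0.0201 -0.0061] w 0.0347 F [-0.9 -0.2 -3.2] j6 -2.12
jar [(0.66, [304.2, 171.5, 17.2, 30.0])]
dish [(0.95, [297.0, 195.5, 28.1, 21.0])]
```

```bash
python3 -m inch '[0,0.004,0.003,0,0.009,-0.004,0.02,0,0,0.012,0,0,0,0.02,0,0,0,0,0,0,0.02]'|sed -n 2p; python3 -c "
from h import *
go(.5537,.0585,.0565,np.pi/2+MY)
p=vision.read_camera('side');q=vision.read_camera('top')
cv2.imwrite('pics/j3.png',np.hstack([cv2.resize(p['img'][150:255,260:370],None,fx=3.6,fy=3.6),cv2.resize(q['img'][150:255,240:350],None,fx=3.6,fy=3.6)]))
for n in ('jar','dish'): print(n,[(round(x['conf'],2),x['bbox']) for x in regions_of(n,p) if x['bbox'][0]>240 and x['bbox'][0]<350])"
```

```text
eef_pos: [0.5573, 0.0596, 0.0749]
t 17.9 pos [0.5573 0.0596 0.0749] d [ 0.0038 -0.0014  0.0183] rot [-0.0015  0.0184 -0.0012] w 0.0348 F [-0.5 -0.4 -2.9] j6 -2.12
jar [(0.64, [301.5, 177.7, 18.8, 26.0])]
dish [(0.79, [298.2, 198.0, 25.2, 17.2])]
```

View pics/j3.png

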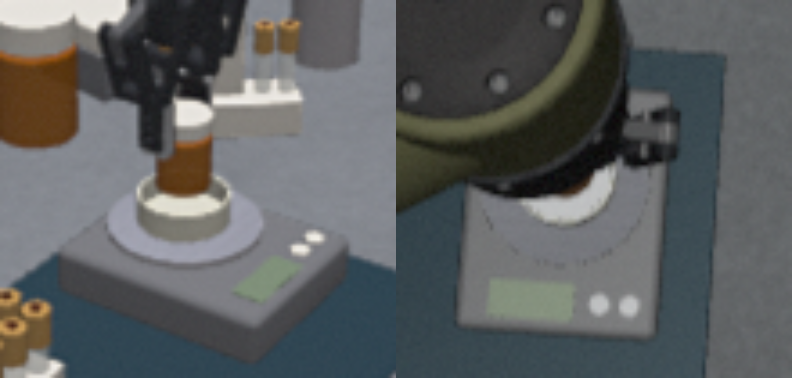

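Side crop: jar column centre 184.5 against dish 183.5, so they are aligned across the view. The jar may be a few mm too far back. Nudge it and lower.

```bash
python3 -m inch '[0.004,0.001,0,0,0.008,0,0.02,0,0,0.004,0,0,0,0.02,0,0,0,0,0,0,0.02]'|sed -n 2p; python3 -c "
from h import *
go(.5545,.0610,.0565,np.pi/2+MY)
p=vision.read_camera('side')
for n in ('jar','dish'): print(n,[(round(x['conf'],2),x['bbox']) for x in regions_of(n,p) if x['bbox'][0]>240 and x['bbox'][0]<350])"
```

```text
eef_pos: [0.5545, 0.0612, 0.0739]
t 18.35 pos [0.5545 0.0612 0.0739] d [ 0.0003 -0.0001  0.0174] rot [-0.0009  0.0141 -0.0008] w 0.0349 F [-0.9 -0.2 -0.6] j6 -2.12
jar [(0.89, [300.6, 177.5, 18.9, 27.0])]
dish [(0.68, [297.4, 199.4, 23.4, 14.4])]
```

```bash
python3 -m inch '[0,0,0.008,0,0.003,0,0.02,0,0,0,0,0,0,0.02]'|sed -n '2p;4p';python3 -m inch '[0,0,0.005,0,0,0,0.02,0,0,0,0,0,0,0.02]'|sed -n '2p;4p';python3 -m inch '[0,0,0.002,0,0,0,0.02,0,0,0,0,0,0,0.02]'|sed -n '2p;4p'; python3 -c "
from h import *
go(.5545,.0610,.0565,np.pi/2+MY)
p=vision.read_camera('side');cv2.imwrite('pics/j4.png',cv2.resize(p['img'][150:255,260:370],None,fx=5,fy=5))
for n in ('jar','dish'): print(n,[(round(x['conf'],2),x['bbox']) for x in regions_of(n,p) if x['bbox'][0]>240 and x['bbox'][0]<350])"
```

```text
eef_pos: [0.5553, 0.0612, 0.0665]
contact_force: [-0.0, -0.7, -2.1]
eef_pos: [0.5553, 0.0611, 0.0605]
contact_force: [-0.7, 0.4, -2.1]
eef_pos: [0.5551, 0.0609, 0.0578]
contact_force: [0.0, -0.6, -2.0]
t 19.0 pos [0.5551 0.0609 0.0578] d [0.0006 0.     0.0013] rot [-0.001   0.0115 -0.0009] w 0.0348 F [ 0.  -0.6 -2. ] j6 -2.12
jar [(0.85, [303.9, 185.9, 13.9, 26.3]), (0.2, [274.0, 201.1, 81.3, 47.7])]
dish [(0.65, [300.1, 198.2, 25.7, 18.3]), (0.22, [316.2, 155.1, 27.3, 34.0])]
```

```bash
for i in 1; do python3 -m inch '[0,0,0.0025,0,0,0,0.02,0,0,0,0,0,0,0.02]'|sed -n '2p;4p';python3 -m inch '[0,0,0.002,0,0,0,0.02,0,0,0,0,0,0,0.02]'|sed -n '2p;4p';python3 -m inch '[0,0,0.002,0,0,0,0.02,0,0,0,0,0,0,0.02]'|sed -n '2p;4p'; done
```

```text
eef_pos: [0.5559, 0.0611, 0.0565]
contact_force: [-0.3, 0.5, -1.4]
eef_pos: [0.556, 0.0612, 0.0545]
contact_force: [-0.4, -0.9, -1.0]
eef_pos: [0.5573, 0.0612, 0.0546]
contact_force: [0.3, 0.7, -0.9]
```

```bash
python3 -m inch '[0.001,0,-0.001,0,0.004,0,0.085,0,0,0,0,0,0,0.085,0,0,0,0,0,0,0.085,0,0,-0.02,0,0,0,0.085,0,0,-0.04,0,0,0,0.085,0,0,-0.04,0,0,0,0.085,0,-0.04,-0.01,0,0,0,0.085,0,-0.04,0,0,0,0,0.085,0,-0.04,0,0,0,0,0.085,0,-0.04,0,0,0,0,0.085]'; python3 -m inch '[0,-0.04,0,0,0,0,0.085,0,-0.04,0,0,0,0,0.085,0,-0.04,0,0,0,0,0.085,0,-0.03,0,0,0,0,0.085]'; python3 -c "
from h import *
p=vision.read_camera('side');q=vision.read_camera('top')
cv2.imwrite('pics/j5.png',np.hstack([cv2.resize(p['img'][150:255,260:370],None,fx=3.6,fy=3.6),cv2.resize(q['img'][150:255,240:350],None,fx=3.6,fy=3.6)]))
for c in (p,q):
  for n in ('jar','dish'): print(n,[(round(x['conf'],2),x['bbox'],) for x in regions_of(n,c) if x['bbox'][0]>240 and x['bbox'][0]<350])
print(proj(q,[*mw(.035,-.12),.105]),proj(p,[*mw(.035,-.12),.105]))
gr(.6175,-.2992,.09)"
```

```text
t: 20.48
eef_pos: [0.5426, -0.0974, 0.1694]
orientation: [0.005, 0.031, 1.0, -0.001]
contact_force: [1.4, -0.9, -0.0]
grip_width: 0.085
t: 20.82
eef_pos: [0.5317, -0.255, 0.1709]
orientation: [0.007, 0.031, 1.0, -0.001]
contact_force: [0.1, -0.7, 0.4]
grip_width: 0.0851
jar [(0.7, [300.8, 187.0, 18.1, 21.4])]
dish [(0.8, [297.4, 196.8, 28.3, 18.3]), (0.71, [301.2, 184.0, 16.8, 25.7])]
jar [(0.5, [276.0, 184.1, 20.3, 18.0])]
dish [(0.69, [271.4, 183.8, 30.5, 29.5])]
[284.24336768 195.91287431] [311.08414673 189.14164011]
t 21.12 pos [ 0.5326 -0.2516  0.1707] d [-0.0902 -0.0421  0.1085] rot [-0.0014  0.0134  0.0141] w 0.085 F [-0.   0.2 -0.3] j6 -1.53
```

View pics/j5.png

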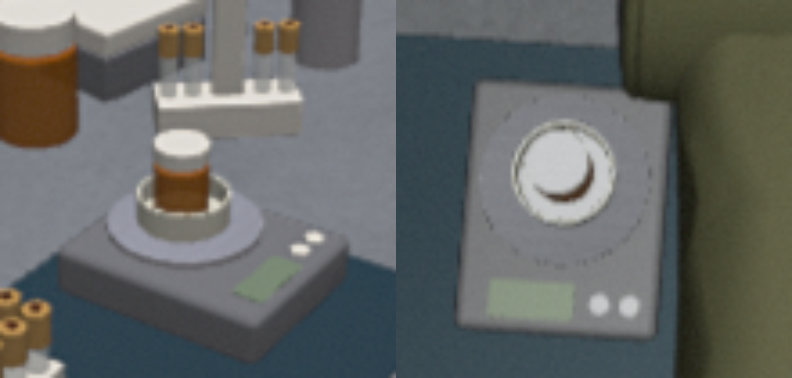

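```bash
python3 -m inch '[-0.03,-0.014,0,0,0,0,0.085,-0.03,-0.014,0,0,0,0,0.085,-0.03,-0.014,0.02,0,0.013,0.014,0.085,0,0,0.03,0,0,0,0.085,0,0,0,0,0,0,0.085]'|sed -n 2p; python3 -c "
from h import *
gr(.6175,-.2992,.025)
p=vision.read_camera('side')
print([(round(x['conf'],2),x['bbox']) for x in regions_of('beaker',p)])"
```

```text
eef_pos: [0.6258, -0.2927, 0.1182]
t 21.53 pos [ 0.6258 -0.2927  0.1182] d [ 0.0037 -0.0067  0.1197] rot [-0.0005 -0.0018  0.0107] w 0.0848 F [-0.7  0.3 -2.8] j6 -1.48
[(0.84, [341.8, 138.0, 20.1, 31.3])]
```

The jar stands upright in the dish, cap (561,165) within ~3 mm of the pan centre; the side view agrees. Now the beaker.

```bash
python3 -m inch '[0.004,-0.007,0.02,0,0,0.01,0.085,0,0,0.03,0,0,0,0.085,0,0,0,0,0,0,0.085]'|sed -n 2p; python3 -c "
from h import *
gr(.6175,-.2992,.025)
p=vision.read_camera('side')
print([(round(x['conf'],2),x['bbox']) for x in regions_of('beaker',p)],proj(p,[.6175,-.2992,.035]))
cv2.imwrite('pics/b1.png',cv2.resize(p['img'][90:190,290:410],None,fx=5,fy=5))"
```

```text
eef_pos: [0.6254, -0.2997, 0.0866]
t 21.88 pos [ 0.6254 -0.2997  0.0866] d [0.0057 0.001  0.088 ] rot [-0.0086  0.0203  0.0053] w 0.0854 F [ 0.4  1.1 -2.5] j6 -1.48
[(0.87, [339.9, 138.1, 22.3, 32.7])] [349.99326109 154.61781595]
```

View pics/b1.png

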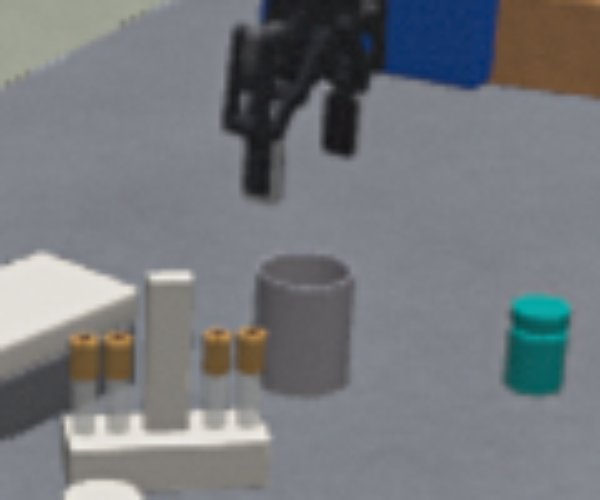

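Fingertips at (263,195) and (342,152), midpoint column 302; the beaker centre column is 304, so aligned. Descend and grip.

```bash
python3 -m inch '[0.005,0.001,0,-0.008,0.02,0.005,0.085,0,0,0.025,0,0,0,0.085,0,0,0.025,0,0,0,0.085,0,0,0,0,0,0,0.085]'|sed -n 2p; python3 -c "
from h import *
gr(.6175,-.2992,.025)"
```

```text
eef_pos: [0.6294, -0.3016, 0.0631]
t 22.32 pos [ 0.6294 -0.3016  0.0631] d [0.0101 0.0026 0.0643] rot [-0.0116  0.0316  0.0036] w 0.085 F [-0.4  0.2 -1.2] j6 -1.49
```

```bash
python3 -c "
from h import *
s=env.state();print(s['joint_pos'].round(3),s['tau'].round(1),s['contact_force'].round(1))
p=vision.read_camera('side')
print([(round(x['conf'],2),x['bbox']) for x in regions_of('beaker',p)])
for y in (-.045,.045): print(proj(p,[.6214,-.2997+y,.126]))
g=p['img'].sum(2)<130; sub=g[115:150,335:368]
print('\n'.join(''.join('#' if a else '.' for a in r) for r in sub))"
python3 -m inch '[0,0,0,0,0,0,0.085,0,0,0,0,0,0,0.085]'|sed -n '2,3p'
```

```text
[-0.156  0.29   0.104  0.009 -1.352 -1.486] [ -0.2 -53.7  38.    7.9   0.8   0. ] [-0.4  0.2 -1.2]
[(0.89, [339.7, 139.8, 24.6, 30.6])]
[356.98856538 120.71263617]
[343.63043485 130.21429872]
#########.....##.....####........
##..######...##.....####.........
##...####...###.....####.........
##...###...###.....######........
##..####...#.......######........
##..####..##.......######........
#....###..#........######........
##..####.##........######........
########.##........######........
..########.........#####.........
....#####..........#####.........
....####...........#####.........
....####.............###.........
....####.........................
....####.........................
....####.........................
...#####.........................
...####..........................
...####..........................
...####..........................
....###..........................
.................................
.................................
.................................
.................................
.................................
.................................
.................................
.................................
.................................
.................................
.................................
.................................
.................................
.................................
eef_pos: [0.6331, -0.3035, 0.0745]
orientation: [0.022, 0.034, 0.999, -0.009]
```

Zero rows drift upward here (long reach), so I'll add a per-row compensation and close the loop more often.

```bash
python3 -m inch '[0.012,0.003,0.01,-0.012,0.03,0.004,0.085,0.002,0.001,0.02,-0.004,0.012,0,0.085,0.002,0.001,0.02,-0.002,0.006,0,0.085]'|sed -n 2p; python3 -c "
from h import *
gr(.6175,-.2992,.025)
print(env.state()['joint_vel'].round(3))"
```

```text
eef_pos: [0.6216, -0.2989, 0.0317]
t 22.83 pos [ 0.6216 -0.2989  0.0317] d [ 0.0003 -0.0003  0.0332] rot [-0.001   0.0065  0.0008] w 0.0853 F [ 0.3  0.3 -0.3] j6 -1.48
[ 0.002  0.129 -0.27  -0.025  0.33  -0.001]
```

```bash
python3 -m inch '[0.001,0,0.02,-0.001,0.008,0,0.085,0.001,0,0.018,-0.001,0.003,0,0.085]'|sed -n '2p;4p'; python3 -c "
from h import *
gr(.6175,-.2992,.025)
p=vision.read_camera('side')
print([(round(x['conf'],2),x['bbox']) for x in regions_of('beaker',p)])"
```

```text
eef_pos: [0.6186, -0.2982, -0.0101]
contact_force: [0.1, 0.0, 0.7]
t 23.0 pos [ 0.6186 -0.2982 -0.0101] d [-0.0029 -0.0008 -0.0087] rot [ 0.0027 -0.0071  0.0003] w 0.0849 F [0.1 0.  0.7] j6 -1.48
[(0.83, [344.2, 138.4, 17.8, 27.8])]
```

```bash
python3 -m inch '[-0.003,0,-0.006,0.002,-0.006,0,0.04,0,0,0,0,0,0,0.04,0,0,0,0,0,0,0.04,0,0,0,0,0,0,0.04]' 40; python3 -c "
from h import *
gr(.6175,-.2992,.025)"
```

```text
t: 23.43
eef_pos: [0.6199, -0.2983, -0.0056]
orientation: [-0.003, 0.037, 0.999, 0.001]
contact_force: [0.8, 0.8, -1.3]
grip_width: 0.0559
t 23.43 pos [ 0.6199 -0.2983 -0.0056] d [-0.0016 -0.0008 -0.0041] rot [ 0.0012 -0.007  -0.0001] w 0.0559 F [ 0.8  0.8 -1.3] j6 -1.49
```

Beaker gripped (55.9 mm). Lift, bring it in, then carry across in front of the balance.

```bash
python3 -m inch '[0,0,-0.035,0,0,0,0.04,0,0,-0.035,0,0,0,0.04,0,0,-0.03,0,0.0,0,0.04,0.025,0.01,-0.01,0,0.006,0,0.04,0.03,0.02,0,0,0.006,0,0.04,0.03,0.025,0,0,0.006,0,0.04,0.03,0.025,0,0,0.006,0,0.04,0.03,0.025,0,0,0.004,0,0.04,0.03,0.025,0,0,0.004,0,0.04]'; python3 -c "
from h import *
gr(.4667,.3072,.13)"
```

```text
t: 24.18
eef_pos: [0.4528, -0.1548, 0.1151]
orientation: [-0.018, 0.04, 0.999, 0.002]
contact_force: [0.2, 1.8, -0.1]
grip_width: 0.0564
t 24.18 pos [ 0.4528 -0.1548  0.1151] d [0.019  0.4619 0.0134] rot [ 0.0025 -0.0362 -0.0072] w 0.0564 F [ 0.2  1.8 -0.1] j6 -1.74
```

```bash
python3 -m inch '[0.0015,0.038,0,0,-0.03,-0.007,0.04,0.0015,0.038,0,0,0,0,0.04,0.0015,0.038,0,0,0,0,0.04,0.0015,0.038,0,0,0,0,0.04,0.0015,0.038,0,0,0,0,0.04,0.0015,0.038,0,0,0,0,0.04,0.0015,0.038,0,0,0,0,0.04,0.0015,0.038,0,0,0,0,0.04,0.0015,0.038,0,0,0,0,0.04,0.0015,0.038,0,0,0,0,0.04]'|sed -n '2p;4,5p'; python3 -c "
from h import *
gr(.4667,.3072,.13)"
```

```text
eef_pos: [0.4609, 0.2424, 0.1315]
contact_force: [1.4, 0.1, -1.5]
grip_width: 0.0561
t 25.02 pos [0.4609 0.2424 0.1315] d [-0.0043  0.0648  0.0294] rot [ 0.0207  0.0173 -0.0031] w 0.0561 F [ 1.4  0.1 -1.5] j6 -2.52
```

```bash
python3 -m inch '[-0.002,0.03,0,0.01,0.01,-0.003,0.04,-0.002,0.03,0.01,0.01,0.01,0,0.04,0,0,0.03,0,0,0,0.04,0,0,0.03,0,0,0,0.04,0,0,0,0,0,0,0.04]'|sed -n '2p;4,5p'; python3 -c "
from h import *
gr(.4667,.3072,.025)
p=vision.read_camera('side')
print([(round(x['conf'],2),x['bbox']) for x in regions_of('beaker',p)][:2],[(x['conf'],x['point']) for x in tip_of('beaker',p)][:1], proj(p,[.4667,.3072,.004]),proj(p,[.4667,.3072,.074]))
cv2.imwrite('pics/b2.png',cv2.resize(p['img'][170:350,170:390],None,fx=3,fy=3))"
```

```text
eef_pos: [0.4688, 0.3159, 0.0653]
contact_force: [0.6, -0.8, -3.6]
grip_width: 0.0559
t 25.43 pos [0.4688 0.3159 0.0653] d [-0.0023 -0.0092  0.0667] rot [0.0098 0.0016 0.009 ] w 0.0559 F [ 0.6 -0.8 -3.6] j6 -2.58
[(0.71, [262.6, 234.6, 33.9, 52.1])] [(0.69, [280.2, 274.6])] [283.36177936 300.949326  ] [282.67325951 271.29045452]
```

```bash
python3 -m inch '[-0.0023,-0.0092,0.01,0.01,0.002,0.009,0.04,0,0,0.025,0,0,0,0.04,0,0,0.015,0,0,0,0.04,0,0,0,0,0,0,0.04]'|sed -n '2p;4,5p'; python3 -c "
from h import *
gr(.4667,.3072,.025)
p=vision.read_camera('side')
s=env.state()['eef_pos']
for z in (.0056,.0756): print(proj(p,[s[0]-.004,s[1],s[2]+z]))
print([(round(x['conf'],2),x['bbox']) for x in regions_of('beaker',p)][:2],[(x['conf'],x['point']) for x in tip_of('beaker',p)][:1])"
```

```text
eef_pos: [0.4796, 0.3081, 0.0319]
contact_force: [-0.4, -0.4, -3.1]
grip_width: 0.0557
t 25.92 pos [0.4796 0.3081 0.0319] d [ 0.0094 -0.0022  0.0332] rot [ 0.0168  0.0193 -0.0041] w 0.0557 F [-0.4 -0.4 -3.1] j6 -2.58
[278.31487692 285.07100371]
[277.40607832 254.24452541]
[(0.75, [263.5, 246.1, 33.2, 48.8])] [(0.93, [277.7, 282.8])]
```

```bash
python3 -m inch '[0.0094,-0.002,0.008,0.015,0.018,-0.004,0.04,0.002,0,0.018,0.003,0.006,0,0.04]'|sed -n '2p;4,5p'; python3 -c "
from h import *
go(.4707,.3072,-.0016,np.pi/2+MY)"
```

```text
eef_pos: [0.4722, 0.3107, 0.0153]
contact_force: [0.3, 0.3, -1.9]
grip_width: 0.056
t 26.23 pos [0.4722 0.3107 0.0153] d [ 0.0013 -0.0037  0.0169] rot [0.008  0.0047 0.0008] w 0.056 F [ 0.3  0.3 -1.9] j6 -2.58
```

```bash
python3 -m inch '[0.002,-0.0037,0.01,0.008,0.006,0,0.04]'|sed -n '2p'; python3 -m inch '[0.001,0,0.008,0.002,0.004,0,0.04]'|sed -n '2p'; python3 -c "
from h import *
go(.4707,.3072,-.0016,np.pi/2+MY)
p=vision.read_camera('side')
print([(round(x['conf'],2),x['bbox']) for x in regions_of('beaker',p)][:2],[(x['conf'],x['point']) for x in tip_of('beaker',p)][:1],proj(p,[.4667,.3072,.004]))"
```

```text
eef_pos: [0.4693, 0.3074, 0.0046]
eef_pos: [0.4679, 0.3073, -0.0035]
t 26.4 pos [ 0.4679  0.3073 -0.0035] d [-0.0027  0.0001 -0.0019] rot [-0.0028 -0.0071  0.0013] w 0.0565 F [ 0.6  1.1 -1. ] j6 -2.58
[(0.85, [269.1, 260.4, 33.2, 54.1]), (0.58, [301.8, 207.1, 21.5, 8.6])] [(0.7, [283.9, 301.1])] [283.36177936 300.949326  ]
```

The network puts the beaker's base at (283.9,301.1); the target projects to (283.4,300.9). Press lightly, release, rise.

```bash
python3 -m inch '[-0.001,0,0.003,-0.002,-0.006,0,0.04]'|sed -n '2p'; python3 -m inch '[0,0,0.003,0,0,0,0.04]'|sed -n '2p';  python3 -m inch '[0,0,0.002,0,0,0,0.085,0,0,0,0,0,0,0.085,0,0,0,0,0,0,0.085,0,0,-0.01,0,0,0,0.085,0,0,-0.03,0,0,0,0.085,0,0,-0.04,0,0,0,0.085,0,0,-0.04,0,0,0,0.085,0.02,-0.03,-0.02,0,0,0,0.085,0,-0.04,-0.01,0,0,0,0.085,0,-0.04,0,0,0,0,0.085]'; python3 -c "
from h import *
p=vision.read_camera('side');q=vision.read_camera('top')
for c in (p,q): print([(round(x['conf'],2),x['bbox']) for x in regions_of('beaker',c)][:2],[(x['conf'],x['point']) for x in tip_of('beaker',c)][:1],proj(c,[.4667,.3072,.004]),proj(c,[.4667,.3072,.074]))
go(.6279+.004,-.1467,.16,.649+np.pi/2)"
```

```text
eef_pos: [0.4698, 0.3079, -0.0041]
eef_pos: [0.4703, 0.3081, -0.0041]
t: 27.55
eef_pos: [0.4416, 0.2008, 0.152]
orientation: [0.0, 0.033, 0.999, -0.003]
contact_force: [-0.0, -0.6, 1.1]
grip_width: 0.0851
[(0.68, [265.0, 259.9, 34.5, 51.4]), (0.4, [277.5, 143.7, 35.2, 32.5])] [(0.57, [281.8, 301.0])] [283.36177936 300.949326  ] [282.67325951 271.29045452]
[] [(0.24, [257.1, 117.7])] [175.02968787 239.70138945] [163.77487152 238.54947816]
t 27.85 pos [0.4409 0.2011 0.1481] d [-0.2141 -0.3342 -0.0095] rot [-0.0077 -0.0066 -0.7168] w 0.0855 F [-0.1 -0.8 -0.2] j6 -2.49
```

```bash
python3 -m inch '[-0.021,-0.033,-0.003,0,0,0,0.06,-0.021,-0.033,0,0,0,0,0.06,-0.021,-0.033,0,0,0,0,0.06,-0.021,-0.033,0,0,0,0,0.06,-0.021,-0.033,0,0,0,0,0.06,-0.021,-0.033,0,0,0,0,0.06,-0.021,-0.033,0,0,0,0,0.06,-0.021,-0.033,0,0,0,0,0.06,-0.021,-0.033,0,0,0,0,0.06,-0.021,-0.03,0,0,0,0,0.06]'|sed -n 2p; python3 -m inch '[0,0,0,0,0.01,-0.12,0.05,0,0,0.005,0,0.005,-0.12,0.05,0,0,0.005,0,0.005,-0.12,0.05,0,0,0.005,0,0.005,-0.12,0.05,0,0,0.005,0,0.005,-0.12,0.05,0,0,0.005,0,0.005,-0.1,0.05]'|sed -n 2p; python3 -c "
from h import *
gr(.6279,-.1467,.090,.649+np.pi/2)
q=vision.read_camera('side')
for n in ('carrier','jar'):print(n,[(round(x['conf'],2),x['bbox']) for x in regions_of(n,q)][:3])
print([(x['conf'],x['point']) for x in tip_of('carrier',q)][:2])"
```

```text
eef_pos: [0.6395, -0.1375, 0.1448]
eef_pos: [0.6425, -0.1426, 0.107]
t 29.18 pos [ 0.6425 -0.1426  0.107 ] d [0.0078 0.0025 0.0443] rot [ 0.0231 -0.0684  0.0321] w 0.0497 F [-0.1  0.5  0.2] j6 -0.99
carrier [(0.8, [300.5, 146.6, 45.1, 41.6])]
jar [(0.64, [304.7, 185.8, 14.4, 22.9]), (0.51, [389.3, 147.8, 11.6, 20.4]), (0.51, [430.8, 165.7, 13.4, 20.7])]
[(0.89, [322.7, 188.9])]
```

```bash
python3 -m inch '[0.008,0.0025,0,0.023,-0.068,0.032,0.05,0,0,0.004,0,0,0,0.05]'|sed -n 2p; python3 -c "
from h import *
gr(.6279,-.1467,.090,.649+np.pi/2)"
```

```text
eef_pos: [0.6353, -0.1451, 0.1024]
t 29.55 pos [ 0.6353 -0.1451  0.1024] d [0.0036 0.0007 0.0389] rot [-0.0008 -0.0009 -0.0156] w 0.0501 F [0.  0.5 1.3] j6 -1.02
```

```bash
cat >> h.py <<'E'
def asc(im,r0,r1,c0,c1):
    for r in range(r0,r1):
        l=''
        for c in range(c0,c1):
            b,g,rr=map(int,im[r,c]); s=b+g+rr
            l+='#' if s<150 else 't' if rr-b>50 else 'o' if s>480 else '.'
        print(r,l)
E
python3 -m inch '[0.0036,0.0007,0.004,0,0.002,-0.015,0.05,0,0,0,0,0,0,0.05]'|sed -n 2p
python3 -c "
from h import *
gr(.6279,-.1467,.090,.649+np.pi/2)
q=vision.read_camera('side'); asc(q['img'],115,192,292,352)
s=env.state()['eef_pos']; a=.649+np.pi/2
for k in (-.03,0,.03): print(proj(q,s+B+[k*np.cos(a),k*np.sin(a),.004]))
print(proj(q,[.6279,-.1467,.12]))"
```

```text
eef_pos: [0.6312, -0.1466, 0.0983]
t 29.72 pos [ 0.6312 -0.1466  0.0983] d [-0.0006 -0.0005  0.0348] rot [-0.0005 -0.003  -0.0033] w 0.05 F [ 0.4  1.1 -0.2] j6 -1.01
115 .........................#########....###...................
116 ........................###########...##....................
117 ........................##########...###....................
118 .........................#########...###....................
119 ..........................###.##########....................
120 ..........................########...###....................
121 .........................###############....................
122 ..........................##############....................
123 ...........................#############....................
124 ............................############....................
125 ...........................#######..####....................
126 ..........................########...###....................
127 ..........................########...###....................
128 ..........................#######....###....................
129 ....................
[... 3482 characters left out ...]
...
183 ............................................................
184 ............................................................
185 ............................................................
186 ..............ooooooooo.....................................
187 ............ooooooooooooo...................................
188 ...........ooooooooooooooo..................................
189 ...........oooooooooooooooo.................................
190 ...........ooooooooooooooo..................................
191 ............oooooooooooooo..................................
[321.73197454 137.13949646]
[323.48423392 141.44711897]
[325.31136929 145.93881097]
[323.37320995 144.64122665]
```

The ASCII view puts the near fingertip at (325,144.5) and the far one at (319,137), matching the prediction and straddling the plate top (323,144). Descend and pinch.

```bash
python3 -m inch '[0,0,0.015,0,0,-0.003,0.05,0,0,0.015,0,0,0,0.05]'|sed -n 2p;  python3 -c "
from h import *
gr(.6279,-.1467,.090,.649+np.pi/2)"
```

```text
eef_pos: [0.6348, -0.1468, 0.0737]
t 29.93 pos [ 0.6348 -0.1468  0.0737] d [0.0023 0.0019 0.0102] rot [-0.0071  0.003  -0.0015] w 0.0498 F [-0.5 -0.1  0. ] j6 -1.01
```

```bash
python3 -m inch '[0.0025,0.002,0.012,-0.007,0.003,0,0.05,0,0,0.002,0,0,0,0,0,0,0.002,0,0,0,0,0,0,0.002,0,0,0,0,0,0,0.002,0,0,0,0]' 50;  python3 -c "
from h import *
gr(.6279,-.1467,.090,.649+np.pi/2)"
```

```text
t: 30.35
eef_pos: [0.6322, -0.1467, 0.0534]
orientation: [-0.001, -0.318, 0.948, -0.0]
contact_force: [-5.5, 3.0, 11.8]
grip_width: 0.0114
t 30.35 pos [ 0.6322 -0.1467  0.0534] d [ 0.0003  0.0002 -0.0101] rot [ 0.0002 -0.0019 -0.0025] w 0.0114 F [-5.5  3.  11.8] j6 -1.0
```

```bash
python3 -m inch '[0,0,-0.02,0,0,0,0,0,0,-0.035,0,0,0,0,0,0,-0.035,0,0,0,0,0,0,-0.03,0,0,0,0,0,0,-0.01,0,0,0.12,0,0,0,0,0,0,0.12,0,0,0,0,0,0,0.12,0,0,0,0,0,0,0.12,0,0,0,0,0,0,0.12,0,0,0,0,0,0,0.12,0]'; python3 -c "
from h import *
go(.5606,.1802,.18,np.pi/2+MY)"
```

```text
t: 31.18
eef_pos: [0.6331, -0.1465, 0.1936]
orientation: [0.001, 0.05, 0.999, -0.0]
contact_force: [0.4, -0.4, -1.4]
grip_width: 0.0115
t 31.18 pos [ 0.6331 -0.1465  0.1936] d [0.1047 0.3179 0.0132] rot [-0.0004  0.0022 -0.0264] w 0.0115 F [ 0.4 -0.4 -1.4] j6 -1.75
```

```bash
python3 -m inch '[0.011,0.034,0,0,0,-0.013,0,0.011,0.034,0,0,0,-0.013,0,0.011,0.034,0,0,0,0,0,0.011,0.034,0,0,0,0,0,0.011,0.034,0,0,0,0,0,0.011,0.034,0,0,0,0,0,0.011,0.034,0,0,0,0,0,0.011,0.034,0,0,0,0,0,0.011,0.03,0,0,0,0,0,0,0,0.01,0,0,0,0]'|sed -n 2p; python3 -c "
from h import *
go(.5606,.1802,.0574,np.pi/2+MY)"
```

```text
eef_pos: [0.5585, 0.1745, 0.1872]
t 32.02 pos [0.5585 0.1745 0.1872] d [-0.0005  0.0054  0.1299] rot [ 0.0039  0.0081 -0.0153] w 0.0109 F [ 0.1 -0.5 -1.7] j6 -2.31
```

```bash
python3 -m inch '[0,0.004,0.02,0.004,0.008,-0.015,0,0,0,0.03,0,0,0,0,0,0,0.03,0,0,0,0,0,0,0,0,0,0,0]'|sed -n 2p; python3 -c "
from h import *
go(.5606,.1802,.0574,np.pi/2+MY)
q=vision.read_camera('side')
print([(round(x['conf'],2),x['bbox']) for x in regions_of('carrier',q)][:2],[(x['conf'],x['point']) for x in tip_of('carrier',q)][:2])
s=env.state()['eef_pos'];print(proj(q,s+[-.004,0,-.0534]))"
```

```text
eef_pos: [0.5584, 0.1828, 0.1059]
t 32.35 pos [0.5584 0.1828 0.1059] d [-0.0022 -0.0026  0.0485] rot [0.0033 0.0024 0.0059] w 0.0119 F [-0.9 -1.  -2.9] j6 -2.3
[(0.72, [253.8, 183.8, 55.1, 62.9]), (0.66, [203.7, 225.0, 78.5, 84.5])] [(0.83, [279.3, 234.7])]
[277.66700334 230.26954877]
```

```bash
python3 -m inch '[-0.002,-0.003,0.02,0.003,0.002,0.006,0,0,0,0.012,0,0,0,0,0,0,0,0,0,0,0]'|sed -n 2p; python3 -c "
from h import *
go(.5606,.1802,.0574,np.pi/2+MY)
q=vision.read_camera('side')
print([(x['conf'],x['point']) for x in tip_of('carrier',q)][:2])
s=env.state()['eef_pos'];print(proj(q,s+[-.004,0,-.0534]))
asc(q['img'],188,262,245,320)"
```

```text
eef_pos: [0.5688, 0.1812, 0.0906]
t 32.75 pos [0.5688 0.1812 0.0906] d [ 0.0088 -0.002   0.0329] rot [ 0.01    0.0223 -0.0012] w 0.0112 F [-0.3  0.  -1.5] j6 -2.3
[(0.87, [276.4, 240.5]), (0.66, [293.8, 169.4])]
[275.60413602 237.65441215]
188 ............###################...........................ooooooooooooooo..
189 .............##################.oooo......................oooooooooooooooo.
190 ..............#################.ooooo.....................oooooooooooooooo.
191 .................##############.oooo......................ooooooooooooooo..
192 ....................##########..oo..........................oooooooooooo...
193 .....................#######...................................oooooo......
194 ......................######...............................................
195 ......................######...............................................
196 ...........ttttt......######..............................tt............t..
197 ..........ttttttt.....######..............................ttttt......tttt..
198 ..........ttttttt.....######............................
[... 4359 characters left out ...]
..oooooooooooooo............................................
254 ttttttttttttttt..ooooooooooooo.............................................
255 ttttttttttttttt..oooooooooooo..............................................
256 ttttttttt.ttt....ooooooooooo...............................................
257 tttttttt.........ooooooooo.................................................
258 tttttttt..ooooooooooooooo..................................................
259 t.tttttt..oooooooooooooo...................................................
260 tttttttt..ooooooooooooo....................................................
261 ttttttt...ooooooooooo......................................................
```

```bash
python3 -m inch '[0.009,-0.002,0.008,0.01,0.022,-0.001,0,0.002,0,0.014,0.002,0.006,0,0]'|sed -n 2p; python3 -c "
from h import *
go(.5606,.1802,.0574,np.pi/2+MY)"
```

```text
eef_pos: [0.5605, 0.1812, 0.0751]
t 33.02 pos [0.5605 0.1812 0.0751] d [-0.0002 -0.001   0.0177] rot [0.0019 0.0019 0.0003] w 0.0113 F [ 0.   1.1 -1.9] j6 -2.3
```

```bash
python3 -m inch '[0.001,-0.001,0.01,0.002,0.006,0,0]'|sed -n '2p;4p';python3 -m inch '[0.001,0,0.007,0.001,0.005,0,0]'|sed -n '2p;4p';  python3 -c "
from h import *
go(.5606,.1802,.0574,np.pi/2+MY)
q=vision.read_camera('side')
print([(x['conf'],x['point']) for x in tip_of('carrier',q)][:2],proj(q,[.5566,.1802,.004]))"
```

```text
eef_pos: [0.559, 0.1806, 0.0642]
contact_force: [0.1, 1.3, -1.5]
eef_pos: [0.5575, 0.1807, 0.0568]
contact_force: [-18.9, 8.5, 50.7]
t 33.18 pos [0.5575 0.1807 0.0568] d [-0.0031 -0.0003 -0.0007] rot [-0.0012 -0.0108  0.0011] w 0.0116 F [-18.9   8.5  50.7] j6 -2.29
[(0.59, [279.1, 252.4])] [279.74652275 251.93515255]
```

On the mat (50 N contact spike; the carrier's tip at (279.1,252.4) against a target of (279.7,251.9)). Ease off and release.

```bash
python3 -m inch '[-0.003,0,-0.002,-0.001,-0.010,0.001,0]'|sed -n '2p;4p'; python3 -m inch '[0,0,0.001,0,0,0,0]'|sed -n '2,4p'; python3 -c "
from h import *
go(.5606,.1802,.0574,np.pi/2+MY)
q=vision.read_camera('side')
print([(x['conf'],x['point']) for x in tip_of('carrier',q)][:2])"
```

```text
eef_pos: [0.5606, 0.1806, 0.0581]
contact_force: [-0.6, -0.0, -0.5]
eef_pos: [0.5612, 0.1806, 0.0573]
orientation: [0.0, 0.037, 0.999, -0.0]
contact_force: [7.2, 0.2, 10.6]
t 33.45 pos [0.5612 0.1806 0.0573] d [ 0.0005 -0.0004 -0.0001] rot [-0.0004  0.0005  0.0002] w 0.0112 F [ 7.2  0.2 10.6] j6 -2.3
[(0.87, [278.1, 252.2])]
```

```bash
python3 -m inch '[0,0,0,0,0,0,0.05,0,0,0,0,0,0,0.05,0,0,0,0,0,0,0.05,0,0,-0.01,0,0.004,0,0.05,0,0,-0.03,0,0.004,0,0.05,0,0,-0.04,0,0,0,0.05,0,0,-0.04,0,0,0,0.05,0.02,-0.03,-0.01,0,0,0,0.05,0.02,-0.035,0,0,0,0,0.05,0.02,-0.035,0,0,0,0,0.05]'|sed -n '2,4p'; python3 -m inch '[0.01,-0.04,0,0,0,0,0.05,0.01,-0.04,0,0,0,0,0.05,0.01,-0.04,0,0,0,0,0.05,0,-0.04,0,0,0,0,0.05,0,-0.04,0,0,0,0,0.05,0,-0.04,0,0,0,0,0.05,0,-0.04,0,0,0,0,0.05,0,-0.04,0,0,0,0,0.05,0,-0.04,0,0,0,0,0.05,0,-0.04,0,0,0,0,0.05]'|sed -n '1,2p'
cat > fin.py <<'E'
from h import *
p=vision.read_camera('side');q=vision.read_camera('top')
T={'carrier':(*mw(.035,0),.004),'beaker':(*mw(-.064,.12),.004),'dish':(*mw(.035,-.12),.049),'jar':(*mw(.035,-.12),.053),'rack':(*mw(.035,.12),.004),'balance':(*mw(.035,-.12),.004)}
for n,t in T.items():
  for c in (p,q): print(n,[(round(x['conf'],2),np.round(x['point'],1).tolist(),np.round(at(c,x['point'],t[2])[:2]-t[:2],3).tolist()) for x in tip_of(n,c)][:2],proj(c,t).round(1))
for n in ('bottle','tipbox','timer','jar'):
  for c in (p,q): print(n,[(np.round(x['point']),np.round(at(c,x['point'],0)[:2],3).tolist()) for x in tip_of(n,c)][:4])
# carrier yaw from tan caps in the top view
im=q['img'].astype(int); m=(im[...,2]-im[...,0]>45).astype(np.uint8)
n,_,st,ce=cv2.connectedComponentsWithStats(m)
print('tan:',[(np.round(ce[i],1).tolist(),int(st[i,4]),np.round(at(q,ce[i],.089)[:2],3).tolist()) for i in range(1,n) if st[i,4]>8 and 205<ce[i][0]<260])
E
python3 fin.py
```

```text
eef_pos: [0.4934, 0.0853, 0.1927]
orientation: [-0.01, 0.035, 0.999, -0.004]
contact_force: [0.3, -0.5, 0.5]
t: 35.22
eef_pos: [0.4296, -0.325, 0.2099]
carrier [(0.88, [278.0, 252.3], [0.003, 0.003])] [279.7 251.9]
carrier [(0.65, [233.5, 196.5], [0.004, 0.001])] [233.9 198.4]
beaker [(0.91, [281.8, 300.0], [0.004, -0.001])] [283.4 300.9]
beaker [(0.79, [171.7, 237.5], [0.005, 0.007])] [175.  239.7]
dish [(0.74, [310.0, 209.2], [0.005, -0.004])] [310.8 210.5]
dish [(0.65, [286.5, 195.9], [0.007, -0.0])] [286.4 199.4]
jar [(0.69, [394.2, 169.2], [-0.091, -0.298]), (0.65, [308.4, 206.5], [0.011, -0.007])] [310.8 209. ]
jar [(0.66, [285.7, 199.9], [-0.002, 0.001]), (0.56, [257.1, 119.3], [0.173, 0.063])] [286.3 199.2]
rack [] [242.9 281.8]
rack [(0.79, [182.1, 195.6], [-0.002, -0.005])] [179.8 194.9]
balance [(0.92, [314.5, 226.8], [-0.008, -0.005])] [310.6 226.9]
balance [(0.92, [289.6, 202.6], [-0.002, -0.003])] [288.  201.9]
bottle [(array([271., 184.]), [0.751, -0.076])]
bottle [(array([349., 110.]), [0.758, -0.078])]
tipbox [(array([293., 169.]), [0.75, -0.191])]
tipbox []
timer [(array([223., 219.]), [0.751, 0.132])]
timer [(array([256., 116.]), [0.746, 0.133])]
jar [(array([394., 169.]), [0.491, -0.344]), (array([308., 206.]), [0.603, -0.025]), (array([436., 181.]), [0.361, -0.331])]
jar [(array([286., 200.]), [0.553, 0.066]), (array([257., 119.]), [0.738, 0.131])]
tan: [([228.0, 174.5], 82, [0.595, 0.176]), ([225.0, 205.4], 40, [0.532, 0.181]), ([224.0, 214.1], 37, [0.514, 0.183])]
```

All checks agree within a few mm and nothing is touching the robot. Handing in.

```bash
python3 -c "
from plant import finish_job
print(finish_job())"
```

```text
the job is handed in; nothing more can be done
None
```

I set out the weighing station in the order asked and handed it in at about 36 s on the robot's clock. As far as I could see, nothing tipped over. The gripper was open, clear of everything and well above the table at the end.

| Item | Offset from target in the last pictures |
|---|---|
| Dish on the balance pan | about 3 mm by eye in an enlarged crop, up to 7 mm by the networks |
| Jar in the dish | about 3 mm by eye, 2 mm in the top view |
| Beaker in front of the rack | about 4 mm too near the rack, so a gap of roughly 26 mm; 0–7 mm sideways depending on the camera |
| Tube carrier | 3–4 mm; row at about -0.083 rad against -0.0735 rad for the mat |

The bottle and timer read within about 1 cm of where they first read, which is within the networks' scatter. The tip box was found in the side view, also unmoved, but missed in the top view. I left the purple and turquoise jars alone.

**Disagreements and failures:**
- **Robot position:** the reported tool height was about 26 mm too low. I found the error by touching the bare table with the shut fingers, and corrected for it in every move after that.
- **Arm drift:** the arm crept upward at long reach, so I corrected more often there.
- **Side view of the jar:** one weak network reading put the jar 13 mm off. The top view and an earlier crop did not support it.
- **Carrier contact:** setting the carrier down gave a brief 54 N reading at the wrist. This is below the 120 N wrist limit, and it came through the grip on the carrier rather than the gripper's body.
- **Final picture:** I had used all 16 picture views, so the last check was numeric only.

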